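# Load the sauce-pot delivery carrier under its counterweighted hold-down arm

## Robot

A 7-joint arm with a two-finger parallel gripper is mounted at the origin on a cart in front of the work surface, level with it; the furniture and walls round the work are solid. World frame = base frame: x ahead of the robot, y to its left, z up, the work surface at z = 0. Lengths are in mm, angles in rad, forces in N, time in s.
With the tool pointing down it reaches from about 350 to 900 mm from the base axis. Payload 7.2 kg.
Tool frame: the origin (TCP) lies on the centre line of the jaws, within the pads' length; the fingertips stand ctrl.tcp_to_tips ahead of it and the grasp point (between the pads) lies 5 mm behind it (ctrl.tcp_to_tips is the distance from the TCP to the fingertips, in mm); x points along the fingers, y is the direction in which the jaws open and shut, and the axes are right-handed (so a half turn about x gives the same grasp; the last joint's range is limited). The gripper opens to 85 mm and grips with 20 to 120 N. Pads are 22 mm wide; open, the fingers measure 114 mm over their backs; the gripper's body (76 mm by 85 mm) begins 54 mm behind the grasp point. The pads swing forward as they close: fully open they stand 13 mm farther back than shut.
Start: joints at [1.22, 0.411, -0.013, 1.596, 0.006, 1.134, -0.082], TCP at [174.392, -600.181, 206.297] pointing down, gripper open.
Joint ranges: [-2.95, 2.95], [-0.29, 1.99], [-1.47, 1.44], [0.14, 2.54], [-1.03, 4.17], [0.13, 1.85], [-2.86, 2.86]. Speed limits (rad/s): [2.39, 2.39, 3.01, 3.01, 3.14, 3.14, 3.14].

## Interface

Orientations are given as a unit quaternion [w, x, y, z].
In Python, from workcell import ctrl gives the robot as it stands.
- The arm moves only by the tool send_rows, never from a script. Its argument "targets" is a list of rows, each a list of 6 numbers: the shift along the world's x, y, z in mm, then the turn, a rotation vector about the world's x, y, z in rad. A call has 1 to 20 rows; each row shifts and turns the commanded pose from where the row before left it; what a row does not reach is not made up. A row lasts 1/12 s, in which the tool goes at most 41.7 mm and 7.16 degrees, less where a joint would pass 70% of its speed; a pose out of reach is approached as far as the arm can. A call is refused whole if a number of a shift passes 41.7 or a number of a turn 0.125, either way. A call with a gripper value outside its range is refused whole. "grip" is the opening, from -1 (shut) to 1 (fully open), set as the call begins (left out, the last holds). The fingers move at their own pace and stop on an object; the grip force is fixed at half the most. Time passes only in rows, so rows that do not move let the fingers close. It gives the time, the measured TCP pose, the force and the opening at its end, in the units of the state.
- ctrl.state(): the state, without advancing time (a new reading comes with each control period).
- ctrl.grab_frame(name): name is "scene" or "side" or "wrist"; returns a dict with "color" (420x560x3 uint8, blue, green, red), "intrinsics" (3x3 intrinsics, pixels), "k1" (the pictures are not rectified: a ray, as slopes to the right and down, at radius r is drawn at 1 + k1 r^2 times it, then the intrinsics apply), "rvec" (rotation vector, rad) and "tvec" (3), from world to camera coordinates, as OpenCV has them; the wrist camera has in their place "hand_eye" (4x4, takes a point from camera to tool coordinates, whose origin is the TCP and whose axes are the tool frame's). Camera axes: x right, y down, z forward; pixel columns grow to the right and rows downward; lengths in mm; the calibration is good to about 2 mm. A picture is of the moment at which its call begins: read the wrist's pose just before it. There is no depth.
- ctrl.close_job(): hands the job in, once; it reports no verdict.
The state is a dict: "time_s": time; "joint_positions": joint angles; "qvel": joint speeds; "joint_torque": joint torques, N m; "position": TCP position; "tcp_rot": TCP orientation; "contact_force": force on the tool from outside, world axes, zero at the start; "ft_torque": the same for the moment, N m; "finger_gap": finger opening in mm.
Only numpy, scipy, OpenCV 4.12 (cv2) and the standard library are available. Lean on these libraries where they do the work, as an engineer would, in place of code of your own. Each camera call takes 0.05 s, during which the arm holds its last target. There are 200 camera calls.

## Task

Pack the delivery carrier: take the red locking collar off its shaft, lift the counterweighted hold-down arm past its balance point and let go so that it rests open by itself, and set every sauce pot on the table upright in a nest of its own. Then swing the arm fully shut over the pots and slide the collar back over the shaft, flange down, until it sits on the arm's fork. Leave the jars, the shaker and the cups where they are.

Things in the scene. Friction and masses are not known exactly. Their poses are not given: they have to be found in the camera images.
- carrier: White delivery carrier for sauce pots, fixed to the table: deck 172 mm (its x) by 284 mm (its y, -141 to +143 mm) by 20 mm high. Origin on its underside; z up; its -x side roughly faces the robot. It has four round nests, a locking shaft near its -y end and the hinge of a hold-down arm near its +y end.
- hold_arm (a joint): Arm angle, rad. 0 = closed: level, from the hinge to carrier -y, fork astride the shaft, two grey pads over the nests (underside 52 mm above table). 1.75 = open (stop), just past upright. A counterweight on a 98 mm stem square to the arm: below about 0.6 the arm falls shut, above it falls open and stays; the weight then lies 125 mm past the hinge to +y. Damped; lifts with about 2 N at the handle.
- hinge (a point): Point on the hold-down arm's hinge axis (parallel to the carrier's x), at carrier x = 0, y = +115 mm, 57 mm above the table. The steel cheeks round it reach 68 mm high.
- handle (a point): Centre of the arm's red grip; moves with the arm. Round bar, 15 mm thick, 64 mm long, parallel to the carrier's x, standing out to -x past the deck's edge (only table below). Arm closed: at carrier x = -116, y = -65 mm, 61 mm above the table. It circles the hinge axis at 180 mm radius in the carrier's y-z plane, rising from the -y side. It may turn between the fingers.
- shaft_top (a point): Top centre of the upright steel locking shaft of the carrier: 12 mm diameter with a tapered tip, 102 mm above the table. The closed arm's fork lies round it with its top 62 mm above the table.
- collar_centre (a point): Centre, half-way up, of the red locking collar: a ring 26 mm high, bore 17 mm (2.5 mm clearance all round on the shaft), outside 37 mm diameter with a 44 mm flange on the lowest 7 mm; 100 g. z along its bore, flange at the bottom. It starts on the shaft, resting on the closed arm's fork, its centre 75 mm above the table.
- nest1 (a point): Centre of the floor of a round nest in the carrier (-x, -y one): 46 mm wide, 10 mm deep below the deck, floor 10 mm above the table. Nests lie 92 mm apart along the carrier's x and 64 mm along its y. Any pot fits any nest.
- nest2 (a point): Centre of the floor of a round nest in the carrier (+x, -y one): 46 mm wide, 10 mm deep below the deck, floor 10 mm above the table. Nests lie 92 mm apart along the carrier's x and 64 mm along its y. Any pot fits any nest.
- nest3 (a point): Centre of the floor of a round nest in the carrier (-x, +y one): 46 mm wide, 10 mm deep below the deck, floor 10 mm above the table. Nests lie 92 mm apart along the carrier's x and 64 mm along its y. Any pot fits any nest.
- nest4 (a point): Centre of the floor of a round nest in the carrier (+x, +y one): 46 mm wide, 10 mm deep below the deck, floor 10 mm above the table. Nests lie 92 mm apart along the carrier's x and 64 mm along its y. Any pot fits any nest.
- pot1_centre (a point): Centre, half-way up, of a lidded portion pot with red sauce: 36 mm high, clear lid rim 53 mm diameter on its top 6 mm, tapering down to a foot about 38 mm across; z up. Stands on the table at the start; may be absent.
- pot2_centre (a point): Centre, half-way up, of a lidded portion pot with brown sauce: 36 mm high, clear lid rim 53 mm diameter on its top 6 mm, tapering down to a foot about 38 mm across; z up. Stands on the table at the start; may be absent.
- pot3_centre (a point): Centre, half-way up, of a lidded portion pot with red sauce: 36 mm high, clear lid rim 53 mm diameter on its top 6 mm, tapering down to a foot about 38 mm across; z up. Stands on the table at the start; may be absent.
- pot4_centre (a point): Centre, half-way up, of a lidded portion pot with green sauce: 36 mm high, clear lid rim 53 mm diameter on its top 6 mm, tapering down to a foot about 38 mm across; z up. Stands on the table at the start; may be absent.
- spice_jar: Bystander, leave alone: tall spice jar with a red cap, 45 mm wide, 108 mm high. Origin at the centre of its underside.
- salt_shaker: Bystander, leave alone: salt shaker with a grey top, 44 mm wide, 90 mm high. Origin at the centre of its underside.
- steel_bowl: Bystander, leave alone: small steel portion cup, 60 mm wide, 38 mm high. Origin at the centre of its underside.
There are look-alikes about, which are no part of the job. Leave any blue or purple look-alike of the part that bears pot3_centre alone.

How it is judged:
By the outcome, as a careful person would: the job done as asked, in the order asked, and still so for the second after the job is handed in, with the robot touching nothing.
Of pot1, pot2, pot3, pot4 only 2 to 4 are there at a start; the rules pass over those that are not, and their reading is None.
At some moment in a run one of pot1, pot2, pot3, pot4 may be knocked a few centimetres aside while the robot is not near it.
Once in a run the grip may slacken for a moment while it holds something.
It also fails if it takes over 210 s, if anything falls off the work surface, if the arm or the gripper's body presses on something with over 40 N, if the wrist force passes 120 N, or if a joint passes its speed limit or range.

## Working session

There is one attempt and no reset: what is moved stays moved. The work goes in short steps, Python scripts to look and compute and a tool call to move; the robot and the scene stay as the last step left them, time stands still between calls to the robot, and variables do not carry over. Pictures are saved under pics/ and viewed, about 12 in all and at most 16, crops included, and the job is handed in when it is done.

Besides the shell and the picture viewer there is one more tool, called after ">>>" as name(argument=value, ...) on one line, values as JSON. send_rows: Moves the arm, as the interface text tells. Its arguments: {"type":"object","properties":{"targets":{"type":"array","items":{"type":"array","items":{"type":"number"}}},"grip":{"type":"number"}},"required":["targets"]}

```bash
mkdir -p pics
cat > h.py <<'E'
import numpy as np, cv2
from scipy.spatial.transform import Rotation as R
from workcell import ctrl
def quat(q): return R.from_quat([q[1],q[2],q[3],q[0]])
def grab(name,fn=None):
    s=ctrl.state(); f=ctrl.grab_frame(name)
    if fn: cv2.imwrite('pics/'+fn,f['color'])
    if 'hand_eye' in f:
        T=np.eye(4);T[:3,:3]=quat(s['tcp_rot']).as_matrix();T[:3,3]=s['position']
        T=T@np.array(f['hand_eye'])
    else:
        r=cv2.Rodrigues(np.array(f['rvec'],float))[0];T=np.eye(4);T[:3,:3]=r.T;T[:3,3]=-r.T@np.array(f['tvec']).ravel()
    c=dict(K=np.array(f['intrinsics']),k1=f['k1'],T=T)
    np.save('cam_'+name+'.npy',c,allow_pickle=True)
    return f['color'],c
def load(name): return np.load('cam_'+name+'.npy',allow_pickle=True).item()
def D(c): return np.array([c['k1'],0,0,0,0],float)
def px2w(c,uv,z):
    p=cv2.undistortPoints(np.array([[uv]],float),c['K'],D(c))[0,0]
    d=c['T'][:3,:3]@[p[0],p[1],1];o=c['T'][:3,3]
    return o+d*(z-o[2])/d[2]
def w2px(c,P):
    P=np.atleast_2d(P).astype(float);Ti=np.linalg.inv(c['T'])
    return cv2.projectPoints(P,cv2.Rodrigues(Ti[:3,:3])[0],Ti[:3,3],c['K'],D(c))[0][:,0]
E
python3 - <<'E'
from h import *
s=ctrl.state();print(s, ctrl.tcp_to_tips)
for n in ['scene','side','wrist']:
    i,c=grab(n,n+'0.png');print(n,c['T'][:3,3],c['k1'],c['K'][0,0])
E
```

```text
{'time_s': 0.0, 'joint_positions': array([ 1.21979111,  0.41192588, -0.01271463,  1.59704247,  0.0055563 ,
        1.13429372, -0.08219294]), 'qvel': array([ 0.00249853, -0.00036021,  0.00010608,  0.00043491,  0.0002595 ,
        0.00204021,  0.0015473 ]), 'joint_torque': array([ 5.62564474e-04, -6.00611758e+01,  6.82473332e-01, -2.99399096e+01,
        1.38854940e-02,  1.07216521e-02,  1.34576041e-05]), 'position': array([ 174.22993323, -599.66549026,  205.43753352]), 'tcp_rot': array([-0.09909145, -0.69994062, -0.10022714,  0.70015607]), 'contact_force': array([ 0.86351646,  0.73727447, -0.00277105]), 'ft_torque': array([0.01047902, 0.01616623, 0.0542973 ]), 'finger_gap': 85.22174382772566} 14.0
scene [ 42.80896012 722.15231105 515.86317938] -0.12936363576065893 424.4441890436117
side [  161.84809011 -1008.25564943   529.35191775] -0.002832756829279228 505.0822458411757
wrist [ 237.35444183 -582.05400165  372.35033474] -0.07471279799677641 333.94554676917187
```

View pics/scene0.png

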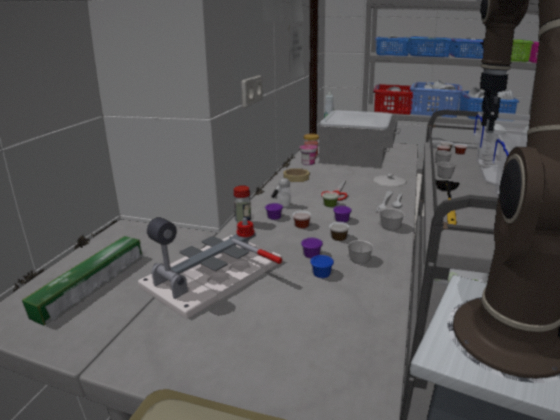

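View pics/side0.png

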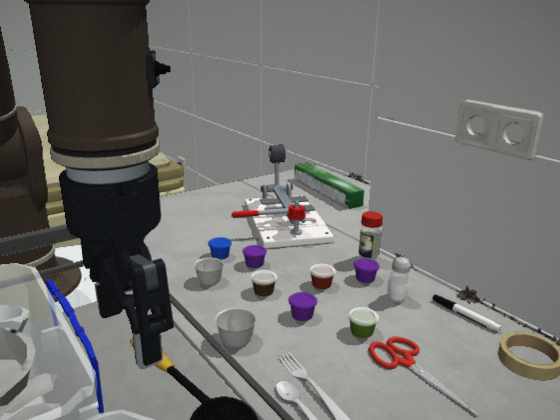

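The scene picture shows the carrier at about (210,270) and red, brown and green pots at (302,219), (339,231) and (331,199). There are purple and blue look-alikes, plus something reddish at (445-460,148). I'll enlarge these areas.

Run:
```python
from h import *
a=cv2.imread('pics/scene0.png');b=cv2.imread('pics/side0.png')
A=cv2.resize(a[170:320,130:330],None,fx=4,fy=4,interpolation=cv2.INTER_CUBIC)
cv2.imwrite('pics/ca.png',A)
B=cv2.resize(b[135:260,215:345],None,fx=4,fy=4,interpolation=cv2.INTER_CUBIC)
C=cv2.resize(a[130:220,420:480],None,fx=4,fy=4,interpolation=cv2.INTER_CUBIC)
o=np.zeros((500,780,3),np.uint8);o[:500,:520]=B;o[:360,530:770]=C
cv2.imwrite('pics/cb.png',o)
c=load('scene');d=load('side')
print(px2w(c,(444,150),18),px2w(c,(460,148),18))
for n,p,q in [('red',(302,219),(321,276)),('brown',(339,231),(264,283)),('green',(331,199),(363,321))]:
    print(n,px2w(c,p,18),px2w(d,q,18))
```

```text
[  389.74873889 -1126.69681037    18.        ] [  334.80080267 -1199.82005616    18.        ]
red [ 571.27233253 -203.84394889   18.        ] [ 572.07754198 -199.43174356   18.        ]
brown [ 451.18166326 -188.40309518   18.        ] [ 453.30607787 -186.80561381   18.        ]
green [ 566.54664625 -375.26659788   18.        ] [ 573.33736002 -368.13964669   18.        ]
```

View pics/ca.png

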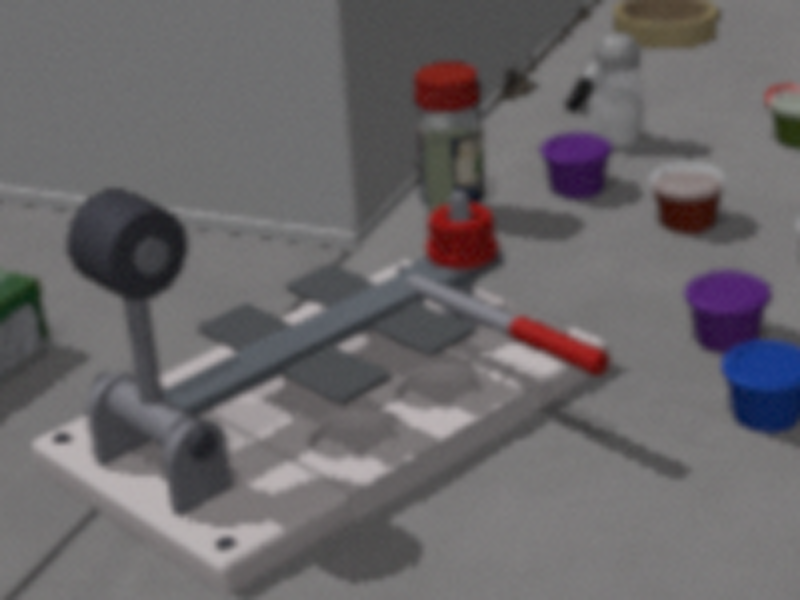

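View pics/cb.png

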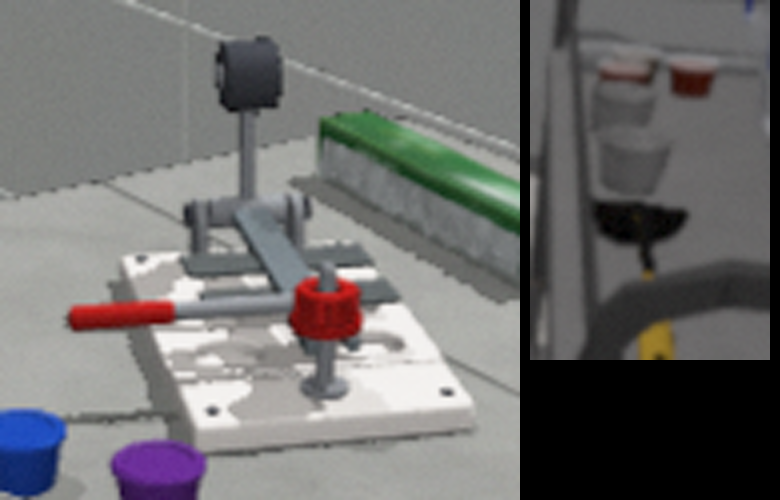

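Run:
```python
from h import *
from scipy.optimize import least_squares
c=load('scene');d=load('side')
S=[((462,236),('s',75)),((459,193),('s',102)),((603,362),(-148,-65,61)),((515,328),(-84,-65,61)),((230,572),(-86,143,20)),((33,443),(86,143,20))]
E_=[((193,437),(-86,-141,20)),((474,412),(86,-141,20)),((122,260),(-86,143,20)),((70,318),(-148,-65,61)),((175,312),(-84,-65,61)),((327,265),('s',102)),((323,388),('s',20)),((327,308),('s',75))]
def P(q,l):
    v=np.array([0,q[3],l[1]] if l[0]=='s' else l,float)
    C,s=np.cos(q[2]),np.sin(q[2]);return [q[0]+C*v[0]-s*v[1],q[1]+s*v[0]+C*v[1],v[2]]
def f(q):
    r=[w2px(c,P(q,l))[0]-(np.array(u)/4+[130,170]-.4) for u,l in S]
    r+=[w2px(d,P(q,l))[0]-(np.array(u)/4+[215,135]-.4) for u,l in E_]
    return np.ravel(r)
o=least_squares(f,[600,100,0,-110],loss='soft_l1');print(o.x);print(f(o.x).reshape(-1,2).round(1))
for l in [('s',75),(0,115,57),(-116,-65,61)]: print(l,np.round(P(o.x,l)))
```

```text
[ 6.18147329e+02  1.17728858e+02 -1.38283371e-01 -1.07094706e+02]
[[-0.2 -1.1]
 [-0.1 -0.7]
 [ 0.9 -0.4]
 [ 0.6 -1.2]
 [-0.7 -1.8]
 [-0.9 -1.3]
 [ 0.3 -2.7]
 [ 0.5 -2.6]
 [-1.9 -1.2]
 [-0.6  0.4]
 [-0.6 -0.1]
 [-0.2 -0.3]
 [-0.1  0.6]
 [-0.5 -0.5]]
('s', 75) [603.  12.  75.]
(0, 115, 57) [634. 232.  57.]
(-116, -65, 61) [494.  69.  61.]
```

```bash
cat >> h.py <<'E'
CX,CY,CT,YS=618.1,117.7,-.1383,-107.1
def car(x,y,z): 
    C,s=np.cos(CT),np.sin(CT);return np.array([CX+C*x-s*y,CY+s*x+C*y,z])
def go(p,yaw=None):
    """shift and turn to TCP p, tool down, tool y at world yaw (nearest of two)"""
    s=ctrl.state();r=quat(s['tcp_rot']);M=r.as_matrix()
    print('t',round(s['time_s'],2),'pos',s['position'].round(1),'F',s['contact_force'].round(1),'gap',round(s['finger_gap'],1),'tool y',M[:,1].round(3),'z',M[:,2].round(3),'j7',s['joint_positions'][[0,4,5,6]].round(2))
    print('shift',(np.array(p)-s['position']).round(1))
    if yaw is not None:
        y=np.array([np.cos(yaw),np.sin(yaw),0]);x=np.array([0,0,-1.])
        g=R.from_matrix(np.c_[x,y,np.cross(x,y)]);print('turn',(g*r.inv()).as_rotvec().round(3))
E
python3 - <<'E'
from h import *
go(car(0,YS,250),CT+np.pi/2)
go(car(0,YS,250),CT-np.pi/2)
go(car(0,YS,250),CT); go(car(0,YS,250),CT+np.pi)
w=load('wrist');print(np.linalg.inv(np.vstack([np.c_[quat(ctrl.state()['tcp_rot']).as_matrix(),ctrl.state()['position']],[0,0,0,1]]))@w['T'])
E
```

```text
t 0.15 pos [ 174.2 -599.8  205.6] F [ 0.5 -1.6  0.1] gap 85.2 tool y [ 0.279 -0.96  -0.001] z [-0.96  -0.279  0.   ] j7 [ 1.22  0.01  1.13 -0.08]
shift [429.1 611.4  44.4]
turn [ 0.00e+00 -2.00e-03  2.72e+00]
t 0.15 pos [ 174.2 -599.8  205.6] F [ 0.5 -1.6  0.1] gap 85.2 tool y [ 0.279 -0.96  -0.001] z [-0.96  -0.279  0.   ] j7 [ 1.22  0.01  1.13 -0.08]
shift [429.1 611.4  44.4]
turn [-0.001 -0.    -0.421]
t 0.15 pos [ 174.2 -599.8  205.6] F [ 0.5 -1.6  0.1] gap 85.2 tool y [ 0.279 -0.96  -0.001] z [-0.96  -0.279  0.   ] j7 [ 1.22  0.01  1.13 -0.08]
shift [429.1 611.4  44.4]
turn [-1.00e-03 -1.00e-03  1.15e+00]
t 0.15 pos [ 174.2 -599.8  205.6] F [ 0.5 -1.6  0.1] gap 85.2 tool y [ 0.279 -0.96  -0.001] z [-0.96  -0.279  0.   ] j7 [ 1.22  0.01  1.13 -0.08]
shift [429.1 611.4  44.4]
turn [-1.000e-03  1.000e-03 -1.992e+00]
[[ 3.24750841e-04 -2.64849976e-01  9.64289575e-01 -1.66730318e+02]
 [ 9.99999930e-01  2.66004744e-04 -2.63716911e-04  3.74813937e-01]
 [-1.86660184e-04  9.64289593e-01  2.64850044e-01 -6.55350939e+01]
 [ 0.00000000e+00  0.00000000e+00  0.00000000e+00  1.00000000e+00]]
```

>>> send_rows(targets=[[10,14,20,0,0,0],[22,31,20,0,0,-0.02],[22,31,5,0,0,-0.02],[22,31,0,0,0,-0.02],[22,31,0,0,0,-0.02],[22,31,0,0,0,-0.02],[22,31,0,0,0,-0.02],[22,31,0,0,0,-0.02],[22,31,0,0,0,-0.02],[22,31,0,0,0,-0.02],[22,31,0,0,0,-0.02],[22,31,0,0,0,-0.02],[22,31,0,0,0,-0.02],[22,31,0,0,0,-0.02],[22,31,0,0,0,-0.03],[22,31,0,0,0,-0.03],[22,31,0,0,0,-0.03],[22,31,0,0,0,-0.03],[22,31,0,0,0,-0.03],[22,31,0,0,0,-0.03]], grip=1)

```text
time_s: 1.82
position: [602.4, 3.4, 250.4]
tcp_rot: [0.056, -0.705, 0.056, 0.705]
contact_force: [1.3, -0.2, -0.8]
finger_gap: 85.5
```

Run:
```python
from h import *
go(car(0,YS,250),CT-np.pi/2)
i,c=grab('wrist');grab('scene','scene1.png')
cv2.imwrite('pics/w1.png',cv2.resize(i,None,fx=1.4,fy=1.4))
for n,P in [('shaft',car(0,YS,102)),('collar',car(0,YS,88)),('handle',car(-116,-65,61)),('c',car(-86,-141,20))]: print(n,w2px(c,P)*1.4)
```

```text
t 1.82 pos [602.4   3.4 250.4] F [ 1.3 -0.2 -0.8] gap 85.5 tool y [-0.158 -0.987  0.   ] z [-0.987  0.158  0.   ] j7 [ 0.19  0.14  1.23 -1.94]
shift [ 0.9  8.2 -0.4]
turn [ 0.    -0.     0.021]
shaft [[383.29157424 264.59606242]]
collar [[383.82698805 260.57530943]]
handle [[338.5931915  390.70748926]]
c [[425.85098599 338.25262107]]
```

View pics/w1.png

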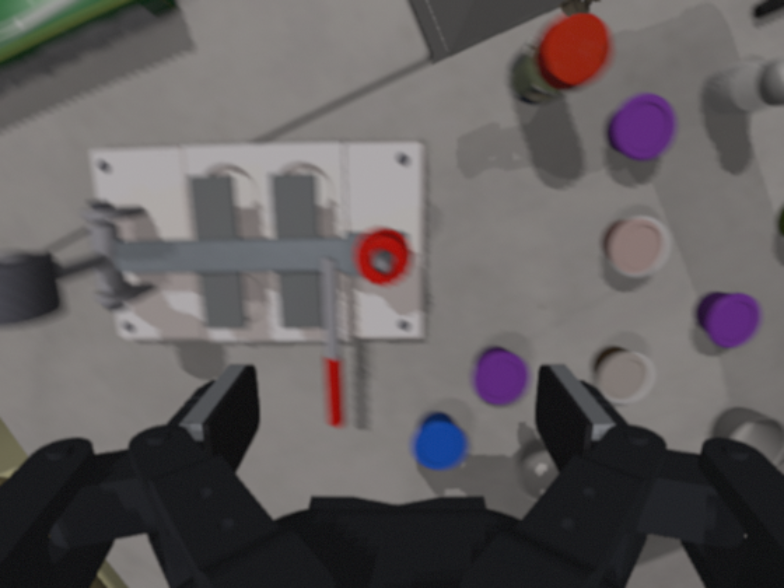

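View pics/scene1.png

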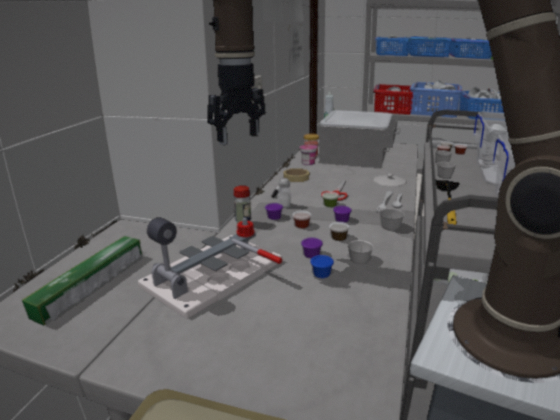

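The picture agrees with the carrier fit: collar ring at (383,257), handle at (334,392), red lid at (636,246), brown lid at (625,375).

Run:
```python
from h import *
c=load('wrist');q=lambda u,z:px2w(c,np.array(u)/1.4-.15,z).round(1)
print('collar',q((383,257),88),'shaft',q((381,262),102),'exp',car(0,YS,88))
print('handle',q((334.5,392),61),car(-116,-65,61))
for u,l in [((425,142),(86,-141,20)),((425,340),(-86,-141,20)),((120,341),(-86,143,20)),((91,150),(86,143,20))]: print(q(u,20),car(*l).round(1))
print('red',q((637,246),36),'brown',q((625,375),36))
for u in [(228,190),(302,188)]: 
    p=q(u,20);d=p[:2]-[CX,CY];print('nest?',p,np.cos(CT)*d[0]+np.sin(CT)*d[1],-np.sin(CT)*d[0]+np.cos(CT)*d[1])
go(car(0,YS,100),CT-np.pi/2)
```

```text
collar [606.2  11.9  88. ] shaft [605.5  13.  102. ] exp [603.33524256  11.62261345  88.        ]
handle [493.8  73.1  61. ] [494.246722    69.31234115  61.        ]
[682.3 -33.6  20. ] [683.8 -33.8  20. ]
[512.2  -8.9  20. ] [513.5 -10.1  20. ]
[554.9 271.9  20. ] [552.6 271.2  20. ]
[724.6 244.8  20. ] [723.  247.5  20. ]
red [ 572.7 -197.2   36. ] brown [ 455.1 -183.8   36. ]
nest? [671.1 135.3  20. ] 50.067616771626795 24.738507449106873
nest? [662.2  73.1  20. ] 49.82745965356898 -38.09454376248596
t 1.92 pos [603.5   9.5 249.9] F [ 0.2  0.1 -0.3] gap 85.4 tool y [-0.149 -0.989 -0.004] z [-0.989  0.149  0.001] j7 [ 0.19  0.14  1.22 -1.94]
shift [-1.000e-01  2.100e+00 -1.499e+02]
turn [-0.004 -0.     0.011]
```

>>> send_rows(targets=[[0,1,-30,0,0,0.01],[0,1,-30,0,0,0],[0,0,-20,0,0,0],[0,0,0,0,0,0],[0,0,0,0,0,0],[0,0,0,0,0,0]])

```text
time_s: 2.42
position: [602.4, 3.7, 172.1]
tcp_rot: [-0.052, 0.706, -0.052, -0.705]
contact_force: [0.4, -0.5, 0.1]
finger_gap: 85.3
```

Run:
```python
from h import *
i,c=grab('wrist','w2.png')
go(car(0,YS,85),CT-np.pi/2)
m=cv2.inRange(cv2.cvtColor(i,cv2.COLOR_BGR2HSV),(0,150,60),(8,255,255))|cv2.inRange(cv2.cvtColor(i,cv2.COLOR_BGR2HSV),(172,150,60),(180,255,255))
n,l,s,ct=cv2.connectedComponentsWithStats(m)
for k in range(1,n):
    if s[k,4]>80: print(s[k],ct[k].round(1))
print(w2px(c,car(0,YS,88)))
```

```text
t 2.47 pos [602.7   3.8 172.5] F [ 0.4  0.2 -0.7] gap 85.3 tool y [-0.147 -0.989 -0.   ] z [-0.989  0.147 -0.002] j7 [ 0.19  0.17  1.07 -1.95]
shift [  0.6   7.8 -87.5]
turn [-0.     0.003  0.009]
[ 420    0   75   48 2781] [457.6  19.5]
[ 250  177   51   53 1745] [274.8 201.6]
[223 290  16  59 740] [231.3 319.1]
[[271.98137516 206.13520257]]
```

View pics/w2.png

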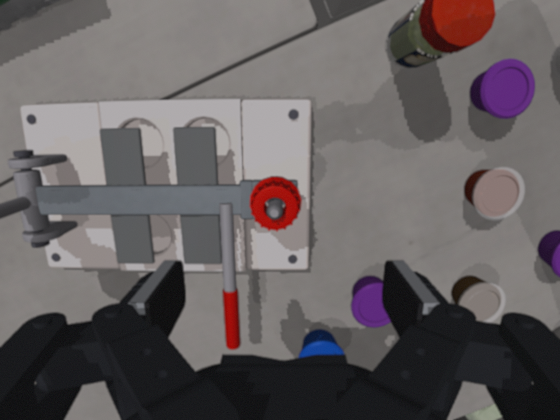

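Run:
```python
from h import *
c=load('wrist')
q=lambda u,z:px2w(c,u,z).round(1)
print('collar',q((275.5,202.5),88),q((277,208),102),'handle',q((231.5,319),61),car(-116,-65,61).round(1))
for u,l in [((310,99),(86,-141,20)),((308,269),(-86,-141,20)),((48,268),(-86,143,20)),((23,106),(86,143,20))]: print(q(u,20),car(*l).round(1))
print('red',q((496,192),36),'brown',q((480,301),36))
```

```text
collar [605.8   8.5  88. ] [605.    7.2 102. ] handle [491.8  69.5  61. ] [494.2  69.3  61. ]
[681.1 -33.5  20. ] [683.8 -33.8  20. ]
[513.5 -10.   20. ] [513.5 -10.1  20. ]
[553.3 269.3  20. ] [552.6 271.2  20. ]
[720.4 239.6  20. ] [723.  247.5  20. ]
red [ 572.6 -198.7   36. ] brown [ 455.9 -185.1   36. ]
```

>>> send_rows(targets=[[1,3,-20,0,0,0.01],[1,3,-20,0,0,0],[0,0,-20,0,0,0],[0,0,-15,0,0,0],[0,0,-11,0,0,0],[0,0,0,0,0,0],[0,0,0,0,0,0]])

```text
time_s: 3.05
position: [604.3, 9.8, 85.5]
tcp_rot: [-0.049, 0.706, -0.049, -0.705]
contact_force: [1.0, 0.7, 0.2]
finger_gap: 85.5
```

Run:
```python
from h import *
i,c=grab('side');go(car(0,YS,86))
cv2.imwrite('pics/s1.png',cv2.resize(i[130:240,215:345],None,fx=5,fy=5))
```

```text
t 3.1 pos [604.6  10.   86. ] F [ 0.  -0.9 -0.1] gap 85.3 tool y [-0.137 -0.991 -0.   ] z [-0.991  0.137 -0.002] j7 [ 0.16  0.22  0.9  -1.99]
shift [-1.3  1.7 -0. ]
```

View pics/s1.png

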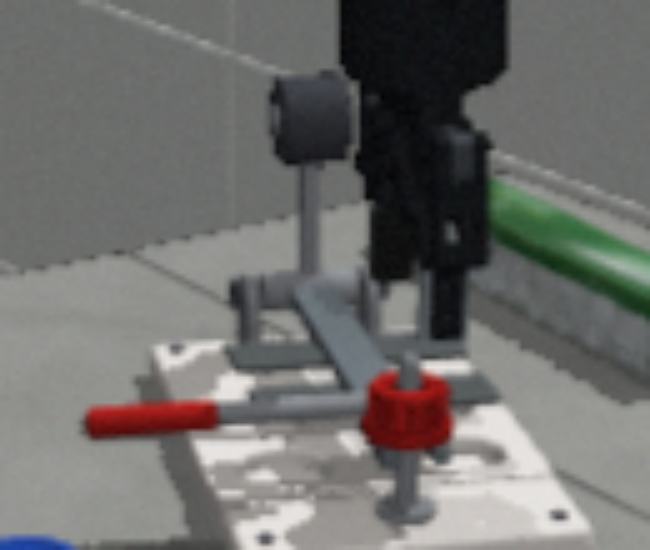

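Run:
```python
from h import *
d=load('side')
for P in [(604,60,72),(604,-40,72),(604,10,140),(604,10,72)]: print(P,((w2px(d,P)[0]-[215,130])*5).round())
for P in [car(0,YS,88),car(-86,-141,20),car(0,115,57)]: print(((w2px(d,P)[0]-[215,130])*5).round())
i,c=grab('side');j,_=grab('scene')
o=np.zeros((420,800,3),np.uint8);o[:400,:400]=cv2.resize(i[80:280,200:400],None,fx=2,fy=2);o[:400,400:]=cv2.resize(j[100:300,120:320],None,fx=2,fy=2)
cv2.imwrite('pics/s2.png',o);print(ctrl.state()['joint_positions'])
```

```text
(604, 60, 72) [367. 376.]
(604, -40, 72) [449. 452.]
(604, 10, 140) [411. 277.]
(604, 10, 72) [407. 413.]
[405. 380.]
[241. 556.]
[301. 287.]
[ 0.15898528  0.52658268 -0.34976086  1.75116139  0.22205339  0.90021805
 -1.99365983]
```

View pics/s2.png

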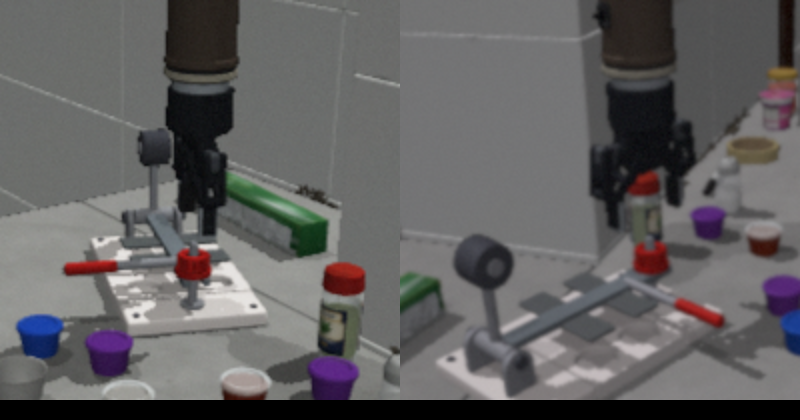

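Run:
```python
from h import *
i,c=grab('side');j,e=grab('scene')
print('expected tips side',w2px(c,[(611,59,80),(598,-40,80)]).round(),'scene',w2px(e,[(611,59,80),(598,-40,80)]).round())
A=cv2.resize(i[120:220,260:350],(360,400));B=cv2.resize(j[150:250,200:300],(400,400),interpolation=cv2.INTER_CUBIC)
o=np.hstack([A,B]);cv2.imwrite('pics/s3.png',o)
```

```text
expected tips side [[291. 202.]
 [303. 218.]] scene [[230. 233.]
 [259. 218.]]
```

View pics/s3.png

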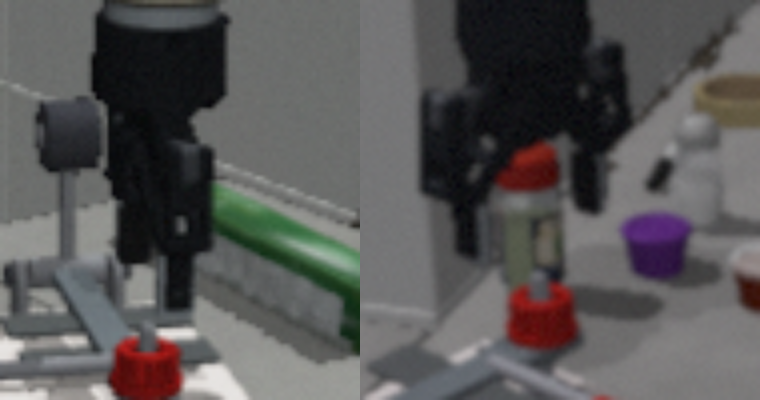

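Run:
```python
from h import *
c=load('side');e=load('scene')
def tri(a,b):
    from scipy.optimize import least_squares
    o=least_squares(lambda P:np.r_[w2px(c,P)[0]-a,w2px(e,P)[0]-b],[600,10,100.]);return o.x.round(1),o.fun.round(1)
print(tri((304.5,197),(257.5,203)));print(tri((293,185.5),(227,214.5)))
s=ctrl.state();print(s['position'],s['joint_positions'])
```

```text
(array([600.9, -35.7, 124.8]), array([-0.9,  1.3, -1. , -1.4]))
(array([614.8,  58.4, 123.6]), array([ 0.3, -0.4,  0.2,  0.4]))
[604.46088432   9.91140228  85.85103463] [ 0.15889027  0.526912   -0.34967689  1.75173257  0.2221184   0.89996157
 -1.99374654]
```

Both cameras put the open fingertips at z≈124, where the reported TCP implies about 85. Closing here is harmless either way, and it will settle which is right.

>>> send_rows(targets=[[0,0,0,0,0,0],[0,0,0,0,0,0],[0,0,0,0,0,0],[0,0,0,0,0,0],[0,0,0,0,0,0],[0,0,0,0,0,0],[0,0,0,0,0,0],[0,0,0,0,0,0]], grip=-1)

```text
time_s: 3.97
position: [603.7, 9.9, 84.6]
tcp_rot: [0.048, -0.705, 0.048, 0.705]
contact_force: [-0.4, 0.3, -0.3]
finger_gap: 0.3
```

Run:
```python
from h import *
i,c=grab('side');j,e=grab('scene');k,_=grab('wrist')
A=cv2.resize(i[120:220,260:350],(360,400));B=cv2.resize(j[150:250,200:300],(400,400),interpolation=cv2.INTER_CUBIC)
o=np.hstack([A,B]);cv2.imwrite('pics/s4.png',o)
```

```text
(no output)
```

View pics/s4.png

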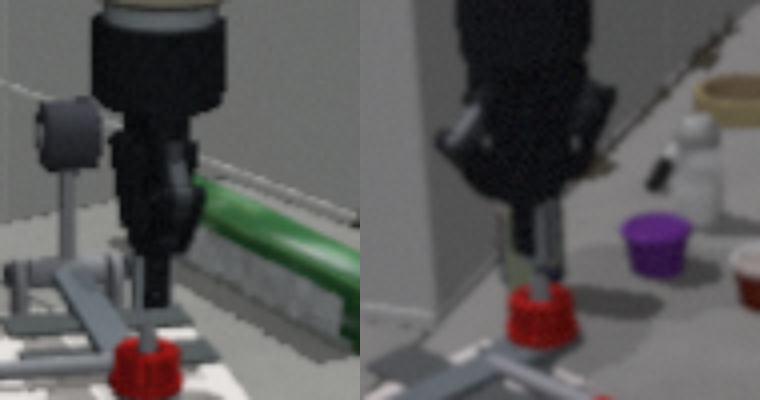

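Run:
```python
from h import *
from scipy.optimize import least_squares
c=load('side');e=load('scene')
def tri(a,b):
    o=least_squares(lambda P:np.r_[w2px(c,P)[0]-a,w2px(e,P)[0]-b],[600,10,100.]);return o.x.round(1),o.fun.round(1)
print('shut tip',tri((299,197),(241.5,213.7)));print('shaft top',tri((296.5,201),(244.8,217.5)))
print('collar c',tri((296.3,211.5),(245.5,229)))
```

```text
shut tip (array([610.6,  12.4, 109.6]), array([-0.,  0., -0., -0.]))
shaft top (array([603.4,  10.2, 100.9]), array([-0.1,  0.2, -0.1, -0.2]))
collar c (array([603.3,  11.4,  72.6]), array([-0.5,  0.6, -0.5, -0.6]))
```

The fingers really end about 39 mm behind where the stated TCP offset puts them: both cameras agree, and the shut gap was 0.3 at collar height. From here I'll command reported TCP z 39 mm lower than the nominal value.

>>> send_rows(targets=[[0,0,0,0,0,0],[-1,0,0,0,0,0],[-1,0,0,0,0,0],[-1,0,0,0,0,0],[0,0,0,0,0,0],[0,0,0,0,0,0],[0,0,0,0,0,0],[0,0,-10,0,0,0],[0,0,-10,0,0,0],[0,0,-10,0,0,0],[0,0,-10,0,0,0],[0,0,0,0,0,0],[0,0,0,0,0,0]], grip=1)

```text
time_s: 5.2
position: [599.9, 10.0, 43.4]
tcp_rot: [0.048, -0.705, 0.048, 0.706]
contact_force: [0.8, -0.2, 0.3]
finger_gap: 85.6
```

>>> send_rows(targets=[[0,0,0,0,0,0],[0,0,0,0,0,0],[0,0,0,0,0,0],[0,0,0,0,0,0],[0,0,0,0,0,0],[0,0,0,0,0,0],[0,0,0,0,0,0],[0,0,0,0,0,0]], grip=-1)

```text
time_s: 5.87
position: [601.2, 9.9, 45.7]
tcp_rot: [-0.049, 0.706, -0.049, -0.705]
contact_force: [-1.5, -0.8, 4.4]
finger_gap: 35.0
```

>>> send_rows(targets=[[0,0,5,0,0,0],[0,0,8,0,0,0],[0,0,8,0,0,0],[0,0,8,0,0,0],[0,0,8,0,0,0],[0,0,8,0,0,0],[0,0,10,0,0,0],[0,0,0,0,0,0],[0,0,0,0,0,0]])

```text
time_s: 6.62
position: [601.2, 9.9, 100.5]
tcp_rot: [-0.049, 0.706, -0.049, -0.705]
contact_force: [-0.2, 0.2, -1.4]
finger_gap: 35.3
```

Run:
```python
from h import *
i,c=grab('side');k,w=grab('wrist')
go(car(0,YS,100),CT-np.pi/2)
def red(i):
    h=cv2.cvtColor(i,cv2.COLOR_BGR2HSV)
    m=cv2.inRange(h,(0,150,50),(8,255,255))|cv2.inRange(h,(172,150,50),(180,255,255))
    n,l,s,ct=cv2.connectedComponentsWithStats(m)
    for k in range(1,n):
        if s[k,4]>60: print(s[k],ct[k].round(1))
red(i);print();red(k)
print(w2px(c,(604,10,75+55)))
```

```text
t 6.72 pos [600.5   9.8  99.4] F [-0.  -0.4 -1.8] gap 35.5 tool y [-0.137 -0.991  0.   ] z [-0.991  0.137  0.   ] j7 [ 0.16  0.21  0.92 -1.99]
shift [2.9 1.8 0.6]
turn [ 0.    -0.    -0.001]
[288 183  18  15 110] [294.8 191.5]
[232 211  27   6 132] [244.8 213.4]
[362 211  20  17 275] [371.6 219.2]
[313 277  19  12 164] [322.1 282.6]
[369 337  50  32 795] [395.  352.4]

[ 491    0   69   26 1361] [527.5  10.3]
[516 184  31  26 335] [528.6 193.5]
[ 240  217   87  103 6963] [283.5 267.3]
[[297.01648255 189.51355757]]
```

>>> send_rows(targets=[[-5,10,0,0,0,0],[-12,20,0,0,0,0],[-14,24,0,0,0,0],[-14,24,0,0,0,0],[-14,24,0,0,0,0],[-14,24,0,0,0,0],[-14,24,0,0,0,0],[-14,24,0,0,0,0],[-13,20,0,0,0,0],[-6,11,0,0,0,0],[0,0,-20,0,0,0],[0,0,-30,0,0,0],[0,0,-30,0,0,0],[0,0,-15,0,0,0],[0,0,-10,0,0,0],[0,0,-5,0,0,0],[0,0,0,0,0,0],[0,0,0,0,0,0]])

```text
time_s: 8.22
position: [481.0, 215.4, -9.7]
tcp_rot: [-0.049, 0.706, -0.048, -0.705]
contact_force: [-0.3, 0.2, -0.1]
finger_gap: 35.3
```

>>> send_rows(targets=[[0,0,-2,0,0,0],[0,0,-2,0,0,0],[0,0,-1,0,0,0],[0,0,0,0,0,0],[0,0,0,0,0,0]])

```text
time_s: 8.63
position: [480.9, 214.9, -15.1]
tcp_rot: [-0.049, 0.706, -0.048, -0.705]
contact_force: [0.1, 0.2, -0.4]
finger_gap: 35.2
```

>>> send_rows(targets=[[0,0,-1,0,0,0],[0,0,-1,0,0,0],[0,0,-1,0,0,0],[0,0,0,0,0,0],[0,0,0,0,0,0]])

```text
time_s: 9.05
position: [481.0, 215.0, -16.4]
tcp_rot: [-0.048, 0.706, -0.049, -0.705]
contact_force: [-6.6, -2.3, 23.2]
finger_gap: 35.2
```

>>> send_rows(targets=[[0,0,1,0,0,0],[0,0,0,0,0,0],[0,0,0,0,0,0],[0,0,0,0,0,0],[0,0,0,0,0,0],[0,0,20,0,0,0],[0,0,30,0,0,0],[0,0,30,0,0,0],[0,0,20,0,0,0],[1,-20,15,0,0,0],[2,-35,0,0,0,0],[2,-35,0,0,0,0],[2,-35,0,0,0,0],[2,-20,0,0,0,0],[0,0,-5,0,0,0],[0,0,0,0,0,0],[0,0,0,0,0,0]], grip=1)

```text
time_s: 10.47
position: [489.4, 70.7, 92.4]
tcp_rot: [0.049, -0.705, 0.048, 0.706]
contact_force: [0.2, 0.4, 0.6]
finger_gap: 85.6
```

```bash
cat >> h.py <<'E'
def red(i,lo=60):
    h=cv2.cvtColor(i,cv2.COLOR_BGR2HSV)
    m=cv2.inRange(h,(0,150,50),(8,255,255))|cv2.inRange(h,(172,150,50),(180,255,255))
    n,l,s,ct=cv2.connectedComponentsWithStats(m)
    return [(s[k],ct[k].round(1)) for k in range(1,n) if s[k,4]>lo]
E
python3 - <<'E'
from h import *
k,w=grab('wrist','w5.png');i,c=grab('scene','sc5.png')
go(car(-116,-65,17),CT-np.pi/2)
for s,ct in red(k): print(s,ct,px2w(w,ct,61),px2w(w,ct,26))
for s,ct in red(i): print('sc',s,ct,px2w(c,ct,13))
E
```

```text
t 10.57 pos [489.6  71.4  92.7] F [ 0.4 -0.4 -0.9] gap 85.4 tool y [-0.135 -0.991 -0.001] z [-0.991  0.135  0.   ] j7 [ 0.09  0.19  0.81 -2.13]
shift [  4.6  -2.1 -75.7]
turn [-0.001 -0.    -0.003]
[ 272  173   23   99 2152] [282.7 220.8] [493.35650475  69.64323462  61.        ] [482.54094175  71.21768177  26.        ]
[  78  212   61   56 2493] [107.9 239.5] [496.04038505 183.2821387   61.        ] [485.69877161 204.92421313  26.        ]
sc [374  85  38  29 732] [393.5  99.4] [ 1025.04294447 -2349.02428394    13.        ]
sc [234 186  14  11  74] [238.2 190.2] [ 869.81285608 -301.61133333   13.        ]
sc [296 220  13   8  73] [301.8 223.5] [ 562.5872123 -187.6312789   13.       ]
sc [258 250  24  13 125] [269.7 256. ] [539.57288658   4.61493907  13.        ]
sc [223 302  22  21 370] [233.1 312.1] [480.27943087 219.59494248  13.        ]
```

>>> send_rows(targets=[[0,-1,-20,0,0,0],[0,-1,-25,0,0,0],[0,0,-20,0,0,0],[0,0,-9,0,0,0],[0,0,0,0,0,0],[0,0,0,0,0,0]])

```text
time_s: 11.07
position: [489.7, 68.8, 18.8]
tcp_rot: [0.048, -0.705, 0.048, 0.706]
contact_force: [-0.7, 0.3, -0.0]
finger_gap: 85.2
```

>>> send_rows(targets=[[0,0,0,0,0,0],[0,0,0,0,0,0],[0,0,0,0,0,0],[0,0,0,0,0,0],[0,0,0,0,0,0],[0,0,0,0,0,0],[0,0,0,0,0,0],[0,0,0,0,0,0]], grip=-1)

```text
time_s: 11.73
position: [490.6, 70.9, 19.5]
tcp_rot: [-0.049, 0.706, -0.047, -0.705]
contact_force: [-1.6, 7.6, 3.4]
finger_gap: 12.7
```

>>> send_rows(targets=[[0,0.5,9,0,0,0],[0.2,0.8,8.9,0,0,0],[0.2,1.3,8.9,0,0,0],[0.2,1.8,8.8,0,0,0],[0.3,2.2,8.8,0,0,0],[0.4,2.7,8.6,0,0,0],[0.4,3,8.4,0,0,0],[0.5,3.4,8.3,0,0,0],[0.5,3.9,8.1,0,0,0],[0.6,4.2,7.9,0,0,0],[0.7,4.6,7.7,0,0,0],[0.7,5,7.5,0,0,0],[0.8,5.4,7.2,0,0,0],[0.8,5.7,6.9,0,0,0],[0.9,6.1,6.6,0,0,0],[0.9,6.4,6.3,0,0,0],[0.9,6.7,5.9,0,0,0],[0.9,6.9,5.6,0,0,0]])

```text
time_s: 13.23
position: [499.9, 134.6, 159.5]
tcp_rot: [-0.047, 0.705, -0.052, -0.705]
contact_force: [-0.3, -13.8, 11.9]
finger_gap: 12.7
```

>>> send_rows(targets=[[1,7.2,5.2,0,0,0],[1,7.5,5,0,0,0],[1.1,7.7,4.5,0,0,0],[1.1,7.9,4.1,0,0,0],[1.1,8.1,3.7,0,0,0],[1.2,8.3,3.3,0,0,0],[1.2,8.5,2.8,0,0,0],[1.2,8.5,2.5,0,0,0],[1.2,8.7,2,0,0,0],[1.2,8.7,1.5,0,0,0],[1.2,8.8,1,0,0,0],[1.2,8.8,0.8,0,0,0],[0,0,0,0,0,0],[0,0,0,0,0,0]])

```text
time_s: 14.4
position: [515.4, 238.4, 197.4]
tcp_rot: [-0.049, 0.707, -0.048, -0.704]
contact_force: [3.7, 0.4, 11.5]
finger_gap: 12.6
```

>>> send_rows(targets=[[0,0,0,0,0,0],[0,0,0,0,0,0],[0,0,3,0,0,0],[0,0,15,0,0,0],[0,0,20,0,0,0],[0,0,20,0,0,0],[-10,-20,10,0,0,0],[-10,-30,0,0,0,0],[0,-40,0,0,0,0],[0,-40,0,0,0,0],[0,-40,0,0,0,0],[0,-40,0,0,0,0],[0,-40,0,0,0,0],[0,0,0,0,0,0],[0,0,0,0,0,0],[0,0,0,0,0,0]], grip=1)

```text
time_s: 15.73
position: [492.7, -12.2, 262.4]
tcp_rot: [0.049, -0.705, 0.048, 0.706]
contact_force: [0.7, 1.2, 0.4]
finger_gap: 85.4
```

Run:
```python
from h import *
k,w=grab('wrist','w6.png');i,c=grab('scene','sc6.png');j,e=grab('side','sd6.png')
go(car(46,-35,200),CT-np.pi/2)
o=np.zeros((420,800,3),np.uint8);o[:,:560]=k;o[:240,560:800]=i[130:370,120:360]
cv2.imwrite('pics/v6.png',o)
for s,ct in red(j): print(s,ct)
print(w2px(e,car(-116,147,233)),w2px(c,car(-116,147,233)))
```

```text
t 15.88 pos [493.1 -11.1 262.4] F [ 0.3 -0.4  0.5] gap 85.2 tool y [-0.134 -0.991 -0.   ] z [-0.991  0.134  0.001] j7 [ 0.22  0.06  1.18 -1.84]
shift [165.7  87.8 -62.4]
turn [-0.    -0.001 -0.004]
[220 121  24   5 116] [231.7 123. ]
[218 205  15  13 167] [225.1 211.2]
[362 211  20  17 275] [371.6 219.2]
[314 277  18  12 160] [322.3 282.6]
[369 337  50  32 793] [395.  352.4]
[[230.75783595 123.69474576]] [[181.30877596 213.91523438]]
```

View pics/v6.png

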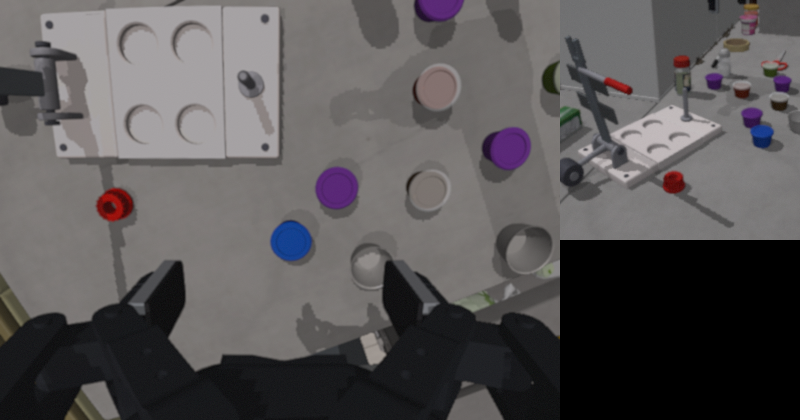

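The arm rests open with its handle exactly at the predicted stop. The nests show at (140,43), (193,41), (145,124) and (197,123), the red lid at (438,88), the brown lid at (429,190).

Run:
```python
from h import *
w=load('wrist')
def inv(p):
    d=p[:2]-[CX,CY];C,s=np.cos(CT),np.sin(CT);return np.array([C*d[0]+s*d[1],-s*d[0]+C*d[1]]).round(1)
k=cv2.imread('pics/w6.png')
for u in [(140,43),(193,41),(145,124),(197,123)]:
    p=px2w(w,u,20);print(p.round(1),inv(p))
print('shaft base',inv(px2w(w,(245,75),25)),'collar',px2w(w,(112,205),26).round(1))
for n,u in [('red',(438,88)),('brown',(429,190)),('green',(575,78))]: print(n,px2w(w,u,36).round(1))
for u,l in [((280,7),(86,-141,20)),((279,157),(-86,-141,20)),((57,155),(-86,143,20)),((42,13),(86,143,20))]: print(inv(px2w(w,u,20)),l)
g=cv2.cvtColor(k,cv2.COLOR_BGR2GRAY)[0:170,50:220]
c=cv2.HoughCircles(cv2.medianBlur(g,3),cv2.HOUGH_GRADIENT,1,30,param1=80,param2=14,minRadius=16,maxRadius=26);print(c+np.array([50,0,0]))
```

```text
[665.9 129.8  20. ] [45.7 18.6]
[657.9  68.2  20. ] [ 46.2 -43.5]
[575.1 144.3  20. ] [-46.2  20.4]
[566.7  81.1  20. ] [-45.8 -43.3]
shaft base [   7.7 -102.8] collar [483.5 208.5  26. ]
red [ 568.5 -201.2   36. ]
brown [ 450.7 -186.6   36. ]
green [ 563.7 -372.8   36. ]
[  81.4 -142.9] (86, -141, 20)
[ -86.7 -141.5] (-86, -141, 20)
[-82.  139.3] (-86, 143, 20)
[ 85.  135.8] (86, 143, 20)
[[[195.5        122.5         19.60000038]
  [143.5        122.5         18.5       ]
  [193.5         42.5         21.79999924]
  [138.5         42.5         20.29999924]]]
```

>>> send_rows(targets=[[7,-20,0,0,0,0],[15,-35,-15,0,0,0],[15,-36,-20,0,0,0],[15,-36,-20,0,0,0],[15,-36,-25,0,0,0],[10,-26,-20,0,0,0],[0,0,-12,0,0,0],[0,0,0,0,0,0],[0,0,0,0,0,0],[0,0,0,0,0,0],[0,0,0,0,0,0]])

```text
time_s: 16.8
position: [568.3, -192.9, 156.6]
tcp_rot: [-0.048, 0.706, -0.048, -0.705]
contact_force: [-0.8, 0.4, 0.4]
finger_gap: 85.3
```

```bash
cat >> h.py <<'E'
def circ(k,w,P,z=36,r=26.5,tol=4):
    """Hough circle of the lid near expected world P"""
    u=w2px(w,(P[0],P[1],z))[0];rp=np.linalg.norm(w2px(w,(P[0]+r,P[1],z))[0]-u)
    h=int(rp*2.6);x0,y0=max(0,int(u[0])-h),max(0,int(u[1])-h);g=k[y0:y0+2*h,x0:x0+2*h]
    g=cv2.resize(cv2.cvtColor(g,cv2.COLOR_BGR2GRAY),None,fx=3,fy=3,interpolation=cv2.INTER_CUBIC)
    c=cv2.HoughCircles(cv2.GaussianBlur(g,(5,5),0),cv2.HOUGH_GRADIENT,1,40,param1=80,param2=18,minRadius=int(3*rp-3*tol),maxRadius=int(3*rp+3*tol))
    out=[]
    if c is not None:
        for a,b,q in c[0][:3]:
            v=(a/3+x0-.33,b/3+y0-.33);out.append((np.round(v,1),round(q/3,1),px2w(w,v,z).round(1)))
    print('exp px',u.round(1),'r',round(rp,1));[print(' ',*o) for o in out]
    return out
E
python3 - <<'E'
from h import *
k,w=grab('wrist','w7.png')
go((570,-200,-9),CT-np.pi/2)
circ(k,w,(570,-200));circ(k,w,(453,-185))
cv2.imwrite('pics/v7.png',k)
E
```

```text
t 16.85 pos [ 568.2 -193.2  156.6] F [-0.2  0.  -0.4] gap 85.7 tool y [-0.135 -0.991  0.   ] z [-0.991  0.135 -0.002] j7 [ 0.41  0.1   1.02 -1.55]
shift [   1.8   -6.8 -165.6]
turn [ 0.     0.002 -0.003]
exp px [290.1 192.4] r 30.1
exp px [290.2 310.3] r 24.3
  [295.2 312.2] 25.4 [ 450.3 -189.5   36. ]
```

View pics/v7.png

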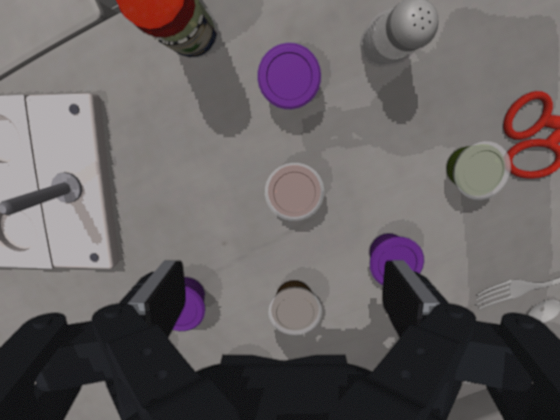

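Run:
```python
from h import *
w=load('wrist')
for n,u in [('red',(294.5,192.3)),('brown',(295,307)),('green',(481,170)),('greenscene',(481,170))]: print(n,px2w(w,u,36).round(1))
```

```text
red [ 569.6 -203.9   36. ]
brown [ 456.1 -190.1   36. ]
green [ 567.9 -371.1   36. ]
greenscene [ 567.9 -371.1   36. ]
```

>>> send_rows(targets=[[0,-3,-20,0,0,0],[0,-4,-30,0,0,0],[-1,-4,-35,0,0,0],[0,0,-35,0,0,0],[0,0,-30,0,0,0],[0,0,-15,0,0,0],[0,0,-5,0,0,0],[0,0,0,0,0,0],[0,0,0,0,0,0]])

```text
time_s: 17.6
position: [567.5, -205.5, -13.6]
tcp_rot: [-0.048, 0.706, -0.048, -0.705]
contact_force: [0.3, 0.2, -0.2]
finger_gap: 85.2
```

>>> send_rows(targets=[[0,0,0,0,0,0],[0,0,0,0,0,0],[0,0,0,0,0,0],[0,0,0,0,0,0],[0,0,0,0,0,0],[0,0,0,0,0,0],[0,0,0,0,0,0]], grip=-1)

```text
time_s: 18.18
position: [567.4, -205.9, -13.0]
tcp_rot: [-0.048, 0.706, -0.049, -0.705]
contact_force: [-2.1, 1.0, 10.3]
finger_gap: 50.6
```

>>> send_rows(targets=[[0,0,10,0,0,0],[0,0,20,0,0,0],[0,0,35,0,0,0],[0,0,35,0,0,0],[2,5,25,0,0,0],[5,18,15,0,0,0],[9,30,0,0,0,0],[9,32,0,0,0,0],[9,32,0,0,0,0],[9,32,0,0,0,0],[9,32,0,0,0,0],[9,32,0,0,0,0],[9,32,0,0,0,0],[9,32,0,0,0,0],[9,30,0,0,0,0],[6,21,0,0,0,0],[3,10,0,0,0,0],[0,0,0,0,0,0],[0,0,0,0,0,0],[0,0,0,0,0,0]])

```text
time_s: 19.85
position: [663.3, 129.5, 125.1]
tcp_rot: [0.049, -0.705, 0.05, 0.705]
contact_force: [0.6, 0.1, -0.9]
finger_gap: 50.6
```

Run:
```python
from h import *
k,w=grab('wrist','w8.png')
go(car(46,23,0)-[2.2,1.7,0],CT-np.pi/2)
s=ctrl.state();p=s['position']
print('lid');circ(k,w,(p[0]+2,p[1]+2),z=p[2]+49)
for l in [(-46,23),(-46,-41),(46,-41),(46,23)]:
    print(l);circ(k,w,car(*l,20),z=20,r=23)
cv2.imwrite('pics/v8.png',cv2.resize(k,None,fx=1.4,fy=1.4))
```

```text
t 19.9 pos [663.4 129.4 125.2] F [ 0.3 -0.2  0. ] gap 50.8 tool y [-0.14  -0.99   0.002] z [-0.99  0.14 -0.  ] j7 [-0.1   0.16  1.05 -2.1 ]
shift [   1.2    3.1 -125.2]
turn [ 0.002 -0.     0.002]
lid
exp px [275.9 287.2] r 64.5
  [281.8 284.8] 65.6 [666.1 128.9 174.2]
(-46, 23)
exp px [276.8 294.3] r 23.0
(-46, -41)
exp px [346.7 293.9] r 22.7
(46, -41)
exp px [352.4 195.8] r 27.2
  [353.5 197.8] 29.8 [656.2  70.   20. ]
(46, 23)
exp px [276.  195.9] r 27.4
  [276.5 194.8] 27.6 [667.7 133.6  20. ]
```

View pics/v8.png

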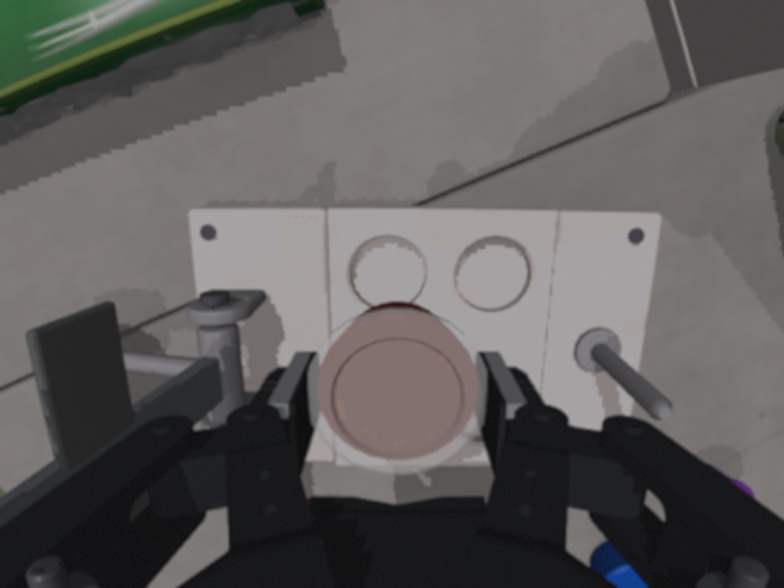

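>>> send_rows(targets=[[1,3,-15,0,0,0],[0,2,-25,0,0,0],[0,0,-30,0,0,0],[0,0,-25,0,0,0],[0,0,-15,0,0,0],[0,0,-8,0,0,0],[0,0,-4,0,0,0],[0,0,-3,0,0,0],[0,0,-2,0,0,0],[0,0,0,0,0,0],[0,0,0,0,0,0]])

```text
time_s: 20.82
position: [665.0, 137.4, -1.0]
tcp_rot: [-0.049, 0.706, -0.048, -0.705]
contact_force: [-0.1, 0.2, 0.4]
finger_gap: 50.2
```

>>> send_rows(targets=[[0,-2.5,0,0,0,0],[0,0,-1.5,0,0,0],[0,0,-1,0,0,0],[0,0,-1,0,0,0],[0,0,0,0,0,0],[0,0,0,0,0,0],[0,0,0,0,0,0]])

```text
time_s: 21.4
position: [665.1, 134.4, -3.1]
tcp_rot: [-0.048, 0.706, -0.049, -0.705]
contact_force: [-5.4, -3.1, 15.3]
finger_gap: 50.5
```

Contact came at z −3.1, which is the seated height. I'll release and retreat, then go to the brown pot.

>>> send_rows(targets=[[0,0,0.5,0,0,0],[0,0,0,0,0,0],[0,0,0,0,0,0],[0,0,0,0,0,0],[0,0,0,0,0,0],[0,0,15,0,0,0],[0,0,30,0,0,0],[0,0,35,0,0,0],[0,0,35,0,0,0],[0,0,25,0,0,0],[-5,-10,10,0,0,0],[-20,-30,0,0,0,0],[-20,-35,0,0,0,0],[-20,-35,0,0,0,0],[-20,-35,0,0,0,0],[-20,-35,0,0,0,0],[-20,-35,0,0,0,0],[-20,-35,0,0,0,0],[-20,-35,0,0,0,0],[-20,-25,0,0,0,0]], grip=1)

```text
time_s: 23.07
position: [477.2, -178.7, 145.3]
tcp_rot: [0.049, -0.705, 0.05, 0.705]
contact_force: [0.3, -0.5, -0.2]
finger_gap: 85.6
```

>>> send_rows(targets=[[-18,-12,0,0,0,0],[-6,-4,0,0,0,0],[0,0,0,0,0,0],[0,0,0,0,0,0],[0,0,0,0,0,0]])

```text
time_s: 23.48
position: [456.5, -189.9, 145.2]
tcp_rot: [-0.048, 0.706, -0.048, -0.705]
contact_force: [-0.5, 0.8, 0.1]
finger_gap: 85.2
```

Run:
```python
from h import *
k,w=grab('wrist','w9.png');i,c=grab('scene','sc9.png');j,e=grab('side','sd9.png')
go((453.5,-190,-13),CT-np.pi/2)
circ(k,w,(456,-190)); circ(k,w,(569,-371),tol=5)
print(w2px(e,car(46,23,46)),w2px(c,car(46,23,46)))
```

```text
t 23.63 pos [ 456.2 -189.9  144.9] F [0.2 0.2 0.1] gap 85.0 tool y [-0.135 -0.991 -0.   ] z [-0.991  0.135 -0.   ] j7 [ 0.47  0.07  0.91 -1.47]
shift [-2.700e+00 -1.000e-01 -1.579e+02]
turn [-0.     0.    -0.003]
exp px [282.6 198.8] r 31.1
exp px [491.2  30.7] r 35.6
  [496.2  35.8] 35.3 [ 564.8 -375.    36. ]
[[299.74717915 201.70247112]] [[190.55585978 253.30520192]]
```

```bash
cat >> h.py <<'E'
def ring(k,w,P,z=36,r=26.5,span=14):
    """world centre maximising mean edge (gradient across the projected rim circle, both signs) near P"""
    g=cv2.GaussianBlur(cv2.cvtColor(k,cv2.COLOR_BGR2GRAY),(3,3),0).astype(np.float32)
    gx=cv2.Sobel(g,cv2.CV_32F,1,0);gy=cv2.Sobel(g,cv2.CV_32F,0,1)
    t=np.linspace(0,2*np.pi,72,endpoint=False);best=[]
    for dx in np.arange(-span,span+.1,1):
        for dy in np.arange(-span,span+.1,1):
            q=np.c_[P[0]+dx+r*np.cos(t),P[1]+dy+r*np.sin(t),np.full(72,z)]
            u=w2px(w,q).astype(np.float32);ce=w2px(w,(P[0]+dx,P[1]+dy,z))[0]
            n=u-ce;n/=np.linalg.norm(n,axis=1)[:,None]
            v=cv2.remap(gx,u[:,0],u[:,1],1).ravel()*n[:,0]+cv2.remap(gy,u[:,0],u[:,1],1).ravel()*n[:,1]
            best.append((np.clip(np.abs(v),0,80).mean(),P[0]+dx,P[1]+dy))
    best.sort(reverse=True);b=np.array(best[:5]);print('ring',b[0].round(1),'top5 mean',b[:,1:].mean(0).round(1),'spread',b[:,1:].std(0).round(1))
    return b[0]
E
python3 - <<'E'
from h import *
k=cv2.imread('pics/w9.png');w=load('wrist')
ring(k,w,(456,-190));ring(k,w,(567,-372))
k7=cv2.imread('pics/w8.png')
E
```

```text
ring [  65.7  450.  -189. ] top5 mean [ 450. -189.] spread [0.6 0.6]
ring [  63.3  566.  -372. ] top5 mean [ 566.4 -372.2] spread [0.5 0.7]
```

>>> send_rows(targets=[[-3,1,-20,0,0,0],[-3,0,-30,0,0,0],[-2,0,-35,0,0,0],[0,0,-35,0,0,0],[0,0,-25,0,0,0],[0,0,-10,0,0,0],[0,0,-3,0,0,0],[0,0,0,0,0,0],[0,0,0,0,0,0]])

```text
time_s: 24.38
position: [448.5, -190.2, -11.9]
tcp_rot: [-0.048, 0.706, -0.048, -0.705]
contact_force: [0.2, -0.0, 0.1]
finger_gap: 85.2
```

>>> send_rows(targets=[[0,0,0,0,0,0],[0,0,0,0,0,0],[0,0,0,0,0,0],[0,0,0,0,0,0],[0,0,0,0,0,0],[0,0,0,0,0,0],[0,0,0,0,0,0]], grip=-1)

```text
time_s: 24.97
position: [448.2, -190.5, -11.4]
tcp_rot: [-0.048, 0.706, -0.049, -0.705]
contact_force: [-2.7, 0.8, 12.7]
finger_gap: 50.3
```

>>> send_rows(targets=[[0,0,10,0,0,0],[0,0,20,0,0,0],[0,0,35,0,0,0],[0,0,35,0,0,0],[2,5,25,0,0,0],[6,18,5,0,0,0],[11,30,0,0,0,0],[12,32,0,0,0,0],[12,32,0,0,0,0],[12,32,0,0,0,0],[12,32,0,0,0,0],[12,32,0,0,0,0],[12,32,0,0,0,0],[12,32,0,0,0,0],[12,30,0,0,0,0],[7,20,0,0,0,0],[3,10,0,0,0,0],[0,0,0,0,0,0],[0,0,0,0,0,0],[0,0,0,0,0,0]])

```text
time_s: 26.63
position: [572.0, 144.5, 117.0]
tcp_rot: [0.049, -0.705, 0.05, 0.706]
contact_force: [-0.5, 0.2, -0.1]
finger_gap: 50.1
```

>>> send_rows(targets=[[0,0,0,0,0,0],[0,0,0,0,0,0],[0,0,0,0,0,0]])

```text
time_s: 26.88
position: [572.4, 145.6, 117.1]
tcp_rot: [-0.049, 0.705, -0.049, -0.705]
contact_force: [-0.1, 0.6, -0.2]
finger_gap: 50.0
```

Run:
```python
from h import *
k,w=grab('wrist','w10.png')
go(car(-46,23,0)-[2.5,0,0],CT-np.pi/2)
p=ctrl.state()['position'];h=p[2]+11.4+36;print('lid');ring(k,w,(p[0]+2,p[1]),z=h,span=6);circ(k,w,(p[0]+2,p[1]),z=h)
print('nests exp',[car(*l,20).round(1)[:2] for l in [(-46,23),(-46,-41),(46,-41)]])
for l in [(-46,23),(-46,-41),(46,-41)]: ring(k,w,car(*l,20),z=20,r=23,span=6)
print('pot4',car(46,23,46));ring(k,w,car(46,23,46),z=46,span=6)
```

```text
t 26.93 pos [572.4 145.9 117.1] F [ 0.7  0.1 -0.2] gap 50.3 tool y [-0.138 -0.99   0.   ] z [-0.99   0.138 -0.   ] j7 [-0.1   0.17  0.94 -2.19]
shift [   0.8    0.9 -117.1]
turn [0. 0. 0.]
lid
ring [ 54.8 575.4 144.9] top5 mean [575.8 144.1] spread [0.5 0.7]
exp px [279.7 284.8] r 63.8
  [283.5 287.2] 67.1 [573.1 144.5 164.5]
nests exp [array([575.7, 146.8]), array([566.9,  83.4]), array([658. ,  70.7])]
ring [ 68.7 577.7 147.8] top5 mean [577.3 147.6] spread [0.5 1.2]
ring [ 69.9 566.9  84.4] top5 mean [567.5  84.2] spread [0.8 0.7]
ring [ 56.1 658.   72.7] top5 mean [658.4  71.5] spread [0.5 0.7]
pot4 [666.83155184 134.13885199  46.        ]
ring [ 31.5 661.8 132.1] top5 mean [662.  132.3] spread [0.4 1.2]
```

>>> send_rows(targets=[[1,1,-15,0,0,0],[1,1,-25,0,0,0],[0,0,-30,0,0,0],[0,0,-25,0,0,0],[0,0,-12,0,0,0],[0,0,-6,0,0,0],[0,0,-2,0,0,0],[0,0,0,0,0,0],[0,0,0,0,0,0]])

```text
time_s: 27.68
position: [575.3, 149.2, 3.3]
tcp_rot: [-0.049, 0.706, -0.048, -0.705]
contact_force: [-0.2, -1.0, -0.2]
finger_gap: 50.4
```

>>> send_rows(targets=[[0,0,-1,0,0,0],[0,0,-1,0,0,0],[0,0,-1,0,0,0],[0,0,-1,0,0,0],[0,0,0,0,0,0],[0,0,0,0,0,0]])

```text
time_s: 28.18
position: [574.6, 148.9, -1.3]
tcp_rot: [-0.048, 0.706, -0.048, -0.705]
contact_force: [-1.8, -0.1, 5.3]
finger_gap: 50.5
```

>>> send_rows(targets=[[0,0,0.5,0,0,0],[0,0,0,0,0,0],[0,0,0,0,0,0],[0,0,0,0,0,0],[0,0,0,0,0,0],[0,0,15,0,0,0],[0,0,30,0,0,0],[0,0,35,0,0,0],[0,0,35,0,0,0],[0,-5,25,0,0,0],[0,-20,5,0,0,0.098],[0,-35,0,0,0,0.098],[0,-35,0,0,0,0.098],[0,-35,0,0,0,0.098],[0,-35,0,0,0,0.098],[0,-35,0,0,0,0.098],[0,-35,0,0,0,0.098],[0,-35,0,0,0,0.098],[0,-35,0,0,0,0],[0,-35,0,0,0,0]], grip=1)

```text
time_s: 29.85
position: [573.9, -193.0, 143.5]
tcp_rot: [0.225, 0.67, 0.225, -0.67]
contact_force: [1.5, -0.0, 0.1]
finger_gap: 85.5
```

>>> send_rows(targets=[[-3,-35,0,0,0,0],[-3,-35,0,0,0,0],[-3,-35,0,0,0,0],[0,-35,0,0,0,0],[0,-27,0,0,0,0],[0,-12,0,0,0,0],[0,-3,0,0,0,0],[0,0,0,0,0,0],[0,0,0,0,0,0],[0,0,0,0,0,0],[0,0,0,0,0,0]])

```text
time_s: 30.77
position: [566.1, -371.0, 143.7]
tcp_rot: [0.225, 0.67, 0.226, -0.67]
contact_force: [-0.3, -0.3, -0.4]
finger_gap: 85.6
```

Run:
```python
from h import *
k,w=grab('wrist','w11.png')
go((566,-372,-13),CT-np.pi/4)
ring(k,w,(566,-372));ring(k,w,(570,-204))
print(w2px(w,(566,-372,36)))
```

```text
t 30.82 pos [ 566.  -371.4  143.8] F [ 0.4  0.5 -0.4] gap 85.5 tool y [ 0.604 -0.797  0.   ] z [-0.797 -0.604 -0.   ] j7 [ 0.74  0.21  1.09 -0.57]
shift [   0.    -0.6 -156.8]
turn [-0.     0.    -0.002]
ring [  60.2  567.  -374. ] top5 mean [ 567.4 -373.2] spread [0.5 0.7]
ring [   3.3  557.  -206. ] top5 mean [ 556.6 -204. ] spread [0.5 1.4]
[[284.53408116 199.017048  ]]
```

>>> send_rows(targets=[[-1,-2,-20,0,0,0],[0,-2,-30,0,0,0],[0,0,-35,0,0,0],[0,0,-35,0,0,0],[0,0,-25,0,0,0],[0,0,-9,0,0,0],[0,0,-3,0,0,0],[0,0,0,0,0,0],[0,0,0,0,0,0]])

```text
time_s: 31.57
position: [565.8, -377.5, -11.6]
tcp_rot: [0.226, 0.671, 0.224, -0.67]
contact_force: [0.1, -0.3, 0.2]
finger_gap: 85.7
```

>>> send_rows(targets=[[0,0,0,0,0,0],[0,0,0,0,0,0],[0,0,0,0,0,0],[0,0,0,0,0,0],[0,0,0,0,0,0],[0,0,0,0,0,0],[0,0,0,0,0,0]], grip=-1)

```text
time_s: 32.15
position: [565.1, -377.7, -11.5]
tcp_rot: [0.225, 0.671, 0.224, -0.67]
contact_force: [-2.9, 1.3, 8.3]
finger_gap: 50.2
```

>>> send_rows(targets=[[0,0,10,0,0,0],[0,0,20,0,0,0],[0,0,35,0,0,0],[0,0,35,0,0,0],[0,5,25,0,0,0],[0,20,5,0,0,0],[0,33,0,0,0,0],[0,35,0,0,0,0],[0,35,0,0,0,0],[0,35,0,0,0,0],[0,35,0,0,0,0],[0,35,0,0,0,0],[0,35,0,0,0,0],[0,35,0,0,0,0],[0,35,0,0,0,0],[0,35,0,0,0,0],[0,35,0,0,0,0],[0,30,0,0,0,0],[0,17,0,0,0,0],[0,5,0,0,0,0]])

```text
time_s: 33.82
position: [564.1, 87.5, 117.6]
tcp_rot: [0.226, 0.671, 0.227, -0.669]
contact_force: [0.4, 0.3, -0.4]
finger_gap: 50.2
```

>>> send_rows(targets=[[0,0,0,0,0,0],[0,0,0,0,0,0],[0,0,0,0,0,0],[0,0,0,0,0,0],[0,0,0,0,0,0]])

```text
time_s: 34.23
position: [564.5, 81.2, 116.5]
tcp_rot: [-0.224, -0.671, -0.224, 0.671]
contact_force: [0.2, -0.2, -0.9]
finger_gap: 50.3
```

Run:
```python
from h import *
k,w=grab('wrist','w12.png')
go(car(-46,-41,0)-[2,1.5,0],CT-np.pi/4)
p=ctrl.state()['position'];h=p[2]+11.5+36;print('lid');ring(k,w,(p[0]+2,p[1]),z=h,span=7)
for l in [(-46,-41),(46,-41)]: print(car(*l,20)[:2].round(1));ring(k,w,car(*l,20),z=20,r=23,span=6)
for l in [(-46,23),(46,23)]: print('pot',car(*l,20)[:2].round(1));ring(k,w,car(*l,20),z=46,span=8)
o=cv2.resize(k,None,fx=1.4,fy=1.4);cv2.imwrite('pics/v12.png',o)
```

```text
t 34.28 pos [564.5  81.6 116.5] F [-0.2 -0.6 -0.4] gap 50.4 tool y [ 0.601 -0.799  0.   ] z [-0.799 -0.601  0.   ] j7 [ 0.11  0.24  0.94 -1.36]
shift [   0.4    0.4 -116.5]
turn [ 0.    -0.     0.002]
lid
ring [ 45.4 569.5  83.6] top5 mean [569.5  84.6] spread [0.6 0.9]
[566.9  83.4]
ring [ 55.7 567.9  84.4] top5 mean [567.7  84.6] spread [0.7 1. ]
[658.   70.7]
ring [ 52.7 657.   72.7] top5 mean [657.2  71.5] spread [0.7 0.7]
pot [575.7 146.8]
ring [ 38.9 568.7 140.8] top5 mean [569.5 142.2] spread [2.6 1. ]
pot [666.8 134.1]
ring [ 32.4 663.8 129.1] top5 mean [661.2 130.7] spread [2.1 1.6]
```

View pics/v12.png

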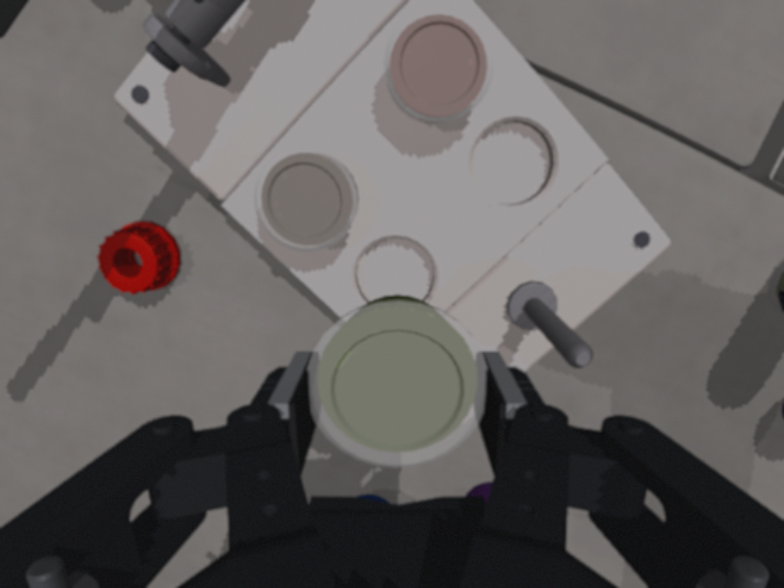

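Red and brown sit upright in their nests, and the green pot is held over nest 1. Lowering it now.

>>> send_rows(targets=[[-1,0,-15,0,0,0],[0,0,-25,0,0,0],[0,0,-30,0,0,0],[0,0,-25,0,0,0],[0,0,-12,0,0,0],[0,0,-6,0,0,0],[0,0,-1,0,0,0],[0,0,0,0,0,0],[0,0,0,0,0,0]])

```text
time_s: 35.03
position: [564.4, 83.1, 3.8]
tcp_rot: [0.225, 0.671, 0.225, -0.67]
contact_force: [-0.2, 0.6, -0.8]
finger_gap: 50.3
```

>>> send_rows(targets=[[0,0,-1,0,0,0],[0,0,-1,0,0,0],[0,0,-1,0,0,0],[0,0,-1,0,0,0],[0,0,0,0,0,0],[0,0,0,0,0,0]])

```text
time_s: 35.53
position: [563.4, 82.8, -1.5]
tcp_rot: [0.225, 0.67, 0.225, -0.67]
contact_force: [0.7, 0.0, -0.7]
finger_gap: 49.9
```

>>> send_rows(targets=[[0,0,-1,0,0,0],[0,0,0,0,0,0],[0,0,0,0,0,0]])

```text
time_s: 35.78
position: [563.4, 82.9, -1.6]
tcp_rot: [0.225, 0.671, 0.225, -0.67]
contact_force: [-3.5, -1.6, 7.8]
finger_gap: 50.1
```

>>> send_rows(targets=[[0,0,0.5,0,0,0],[0,0,0,0,0,0],[0,0,0,0,0,0],[0,0,0,0,0,0],[0,0,0,0,0,0],[0,0,15,0,0,0],[0,0,30,0,0,0],[0,0,35,0,0,0],[0,0,35,0,0,0],[0,-5,35,0,0,-0.098],[0,-10,35,0,0,-0.098],[0,-10,35,0,0,-0.098],[0,-5,35,0,0,-0.098],[0,0,5,0,0,-0.098],[0,0,0,0,0,-0.098],[0,0,0,0,0,-0.098],[0,0,0,0,0,-0.098],[0,0,0,0,0,0],[0,0,0,0,0,0],[0,0,0,0,0,0]], grip=1)

```text
time_s: 37.45
position: [563.2, 53.0, 257.8]
tcp_rot: [0.047, -0.705, 0.047, 0.706]
contact_force: [0.1, -0.2, -0.5]
finger_gap: 85.5
```

Run:
```python
from h import *
k,w=grab('wrist','w13.png');i,c=grab('scene','sc13.png');j,e=grab('side','sd13.png')
go(car(-116,151,250)-[2.5,0,0],CT-np.pi/2)
for l in [(-46,-41),(-46,23),(46,23)]: print(car(*l,20)[:2].round(1));ring(k,w,car(*l,20),z=46,span=7)
for P in [(-116,151,233)]: print(w2px(w,car(*P)),w2px(c,car(*P)),w2px(e,car(*P)))
for n,im in [('w',k),('sc',i),('sd',j)]:
    for s,ct in red(im): print(n,s,ct)
o=np.zeros((600,800,3),np.uint8);o[:420,:560]=k;o[:240,560:]=i[170:410,120:360];o[250:450,560:760]=cv2.resize(j[140:240,220:320],None,fx=2,fy=2)
cv2.imwrite('pics/v13.png',o)
```

```text
t 37.6 pos [563.3  52.8 257.9] F [0.4 0.  0.1] gap 85.5 tool y [-0.135 -0.991  0.   ] z [-0.991  0.135  0.   ] j7 [ 0.08  0.1   1.21 -1.98]
shift [-41.8 230.4  -7.9]
turn [-0.    -0.    -0.003]
[566.9  83.4]
ring [ 48.1 565.9  81.4] top5 mean [566.1  80.8] spread [0.7 0.5]
[575.7 146.8]
ring [ 54.6 574.7 141.8] top5 mean [575.3 141.6] spread [0.5 0.7]
[666.8 134.1]
ring [ 47.6 661.8 130.1] top5 mean [661.6 130.1] spread [0.7 0.6]
[[-26.14672657 319.73687288]] [[179.35623959 214.70487581]] [[230.54679773 123.36908008]]
w [435   0  53  22 809] [458.9   8.2]
w [156 233  34  29 722] [172.6 247.4]
sc [374  85  38  29 730] [393.5  99.4]
sc [234 186  15  11 150] [241.2 191.1]
sc [322 191  25   9  78] [335.1 195. ]
sc [164 208  28  16 201] [177.7 215.4]
sc [183 261  15   8  75] [190.2 264.8]
sc [223 302  22  21 367] [233.2 312.2]
sd [220 121  24   5 117] [231.6 123. ]
sd [218 205  15  13 166] [225.1 211.2]
sd [362 211  20  17 274] [371.6 219.2]
sd [369 337  50  32 795] [395.  352.5]
```

>>> send_rows(targets=[[-15,10,0,0,0,0],[-25,20,0,0,0,0],[-20,30,0,0,0,0],[-10,30,0,0,0,0],[0,30,0,0,0,0],[5,30,0,0,0,0],[5,30,0,0,0,0],[8,25,0,0,0,0],[8,20,0,0,0,0],[2,5,0,0,0,0],[0,0,0,0,0,0],[0,0,0,0,0,0],[0,0,0,0,0,0]])

```text
time_s: 38.68
position: [521.4, 281.4, 257.9]
tcp_rot: [0.049, -0.705, 0.049, 0.705]
contact_force: [0.3, -1.0, 0.3]
finger_gap: 85.3
```

Run:
```python
from h import *
k,w=grab('wrist','w14.png')
go(car(-116,151,193)-[2.5,0,0],CT-np.pi/2)
print(w2px(w,[car(-116,151,233),car(-84,151,233),car(-148,151,233)]))
for s,ct in red(k): print(s,ct,px2w(w,ct,233).round(1))
```

```text
t 38.73 pos [521.5 281.3 258.1] F [-0.8  0.2  0.3] gap 85.4 tool y [-0.138 -0.99   0.001] z [-0.99   0.138 -0.   ] j7 [-0.25  0.16  1.24 -2.42]
shift [  0.    1.9 -65.1]
turn [0.001 0.    0.   ]
[[278.15266074 226.72638781]
 [277.9360668  174.18005352]
 [278.36856697 274.87928735]]
[ 267  176   23  102 2166] [278.2 225.3] [524.9 283.1 233. ]
[323 180  33  34 778] [339. 196.] [537.9 245.  233. ]
```

>>> send_rows(targets=[[0,1,-15,0,0,0],[0,0,-20,0,0,0],[0,0,-20,0,0,0],[0,0,-10,0,0,0],[0,0,0,0,0,0],[0,0,0,0,0,0]])

```text
time_s: 39.23
position: [521.4, 283.2, 193.3]
tcp_rot: [0.049, -0.705, 0.049, 0.706]
contact_force: [-0.1, 0.4, 1.0]
finger_gap: 85.2
```

>>> send_rows(targets=[[0,0,0,0,0,0],[0,0,0,0,0,0],[0,0,0,0,0,0],[0,0,0,0,0,0],[0,0,0,0,0,0],[0,0,0,0,0,0],[0,0,0,0,0,0],[0,0,0,0,0,0]], grip=-1)

```text
time_s: 39.9
position: [521.5, 284.6, 193.4]
tcp_rot: [-0.049, 0.706, -0.048, -0.705]
contact_force: [-0.4, 2.2, 1.6]
finger_gap: 12.6
```

>>> send_rows(targets=[[-1.2,-8.8,1.5,0,0,0],[-1.2,-8.9,1.2,0,0,0],[-1.2,-8.9,0.7,0,0,0],[-1.2,-8.9,0.2,0,0,0],[-1.2,-8.9,-0.2,0,0,0],[-1.2,-8.8,-0.8,0,0,0],[-1.2,-8.8,-1,0,0,0],[-1.2,-8.7,-1.5,0,0,0],[-1.2,-8.7,-2,0,0,0],[-1.2,-8.5,-2.5,0,0,0],[-1.2,-8.5,-2.8,0,0,0],[-1.2,-8.3,-3.3,0,0,0],[-1.1,-8.1,-3.7,0,0,0],[-1.1,-7.9,-4.1,0,0,0],[-1.1,-7.7,-4.5,0,0,0],[-1,-7.5,-5,0,0,0],[-1,-7.2,-5.2,0,0,0],[0,0,0,0,0,0]])

```text
time_s: 41.4
position: [500.9, 138.9, 158.6]
tcp_rot: [0.048, -0.705, 0.049, 0.706]
contact_force: [-1.6, 3.2, -0.1]
finger_gap: 12.7
```

>>> send_rows(targets=[[-0.9,-6.9,-5.6,0,0,0],[-0.9,-6.7,-5.9,0,0,0],[-0.9,-6.4,-6.3,0,0,0],[-0.9,-6.1,-6.6,0,0,0],[-0.8,-5.7,-6.9,0,0,0],[-0.8,-5.4,-7.2,0,0,0],[-0.7,-5,-7.5,0,0,0],[-0.7,-4.6,-7.7,0,0,0],[-0.6,-4.2,-7.9,0,0,0],[-0.5,-3.9,-8.1,0,0,0],[-0.5,-3.4,-8.3,0,0,0],[-0.4,-3,-8.4,0,0,0],[-0.4,-2.7,-8.6,0,0,0],[-0.3,-2.2,-8.8,0,0,0],[0,0,0,0,0,0]])

```text
time_s: 42.65
position: [492.3, 74.2, 54.5]
tcp_rot: [0.049, -0.705, 0.049, 0.706]
contact_force: [0.8, 3.8, -0.8]
finger_gap: 13.2
```

>>> send_rows(targets=[[-0.2,-1.8,-8.8,0,0,0],[-0.2,-1.3,-8.9,0,0,0],[-0.2,-0.8,-8.9,0,0,0],[0,-0.5,-6,0,0,0],[0,0,-2,0,0,0],[0,0,0,0,0,0],[0,0,0,0,0,0]])

```text
time_s: 43.23
position: [491.9, 70.5, 22.7]
tcp_rot: [-0.048, 0.706, -0.048, -0.705]
contact_force: [-8.7, 3.5, 23.1]
finger_gap: 12.9
```

>>> send_rows(targets=[[0,0,2,0,0,0],[0,0,0,0,0,0],[0,0,0,0,0,0],[0,0,0,0,0,0],[0,0,0,0,0,0],[0,0,15,0,0,0],[0,0,30,0,0,0],[0,0,35,0,0,0],[0,0,25,0,0,0],[0,0,0,0,0,0],[0,0,0,0,0,0]], grip=1)

```text
time_s: 44.15
position: [492.8, 69.9, 129.8]
tcp_rot: [-0.049, 0.707, -0.049, -0.704]
contact_force: [-0.3, -0.8, -1.1]
finger_gap: 85.6
```

Run:
```python
from h import *
j,e=grab('side','sd15.png');k,w=grab('wrist','w15.png')
go((481,215,-16),CT-np.pi/2)
print('before: handle side');[print(s,c) for s,c in red(cv2.imread('pics/side0.png'))]
print('now');[print(s,c) for s,c in red(j)]
for s,c in red(k): print('w',s,c,px2w(w,c,61).round(1),px2w(w,c,13).round(1))
a=cv2.imread('pics/side0.png')[165:240,225:345].astype(int);b=j[165:240,225:345].astype(int)
print('diff mean',np.abs(a-b).mean())
```

```text
t 44.25 pos [491.2  69.7 127.8] F [ 0.1 -0.2 -0.4] gap 85.5 tool y [-0.137 -0.991  0.001] z [-0.991  0.137  0.001] j7 [ 0.08  0.15  0.89 -2.09]
shift [ -10.2  145.3 -143.8]
turn [ 0.001 -0.001 -0.001]
before: handle side
[288 205  17  15 211] [296.3 212.5]
[232 211  27   6 132] [244.8 213.4]
[362 212  20  16 274] [371.6 219.3]
[312 276  20  13 181] [321.3 282.4]
[369 337  50  32 788] [395.  352.5]
now
[218 205  41  13 301] [233.8 212.2]
[362 211  20  17 277] [371.6 219.2]
[369 337  50  32 795] [395.  352.5]
w [ 273  169   20   84 1500] [282.5 209.8] [493.   69.3  61. ] [479.9  71.2  13. ]
w [ 102  205   52   49 1880] [127.7 228.6] [494.4 186.6  61. ] [481.7 212.6  13. ]
diff mean 26.674074074074074
```

>>> send_rows(targets=[[-2,15,0,0,0,0],[-2,30,0,0,0,0],[-3,35,0,0,0,0],[-3,35,0,0,0,0],[-1,22,0,0,0,0],[0,8,0,0,0,0],[0,0,-20,0,0,0],[0,0,-35,0,0,0],[0,0,-35,0,0,0],[0,0,-30,0,0,0],[0,0,-15,0,0,0],[0,0,-6,0,0,0],[0,0,0,0,0,0],[0,0,0,0,0,0],[0,0,0,0,0,0]])

```text
time_s: 45.5
position: [481.5, 215.3, -11.5]
tcp_rot: [-0.049, 0.706, -0.048, -0.705]
contact_force: [0.6, -0.4, 1.5]
finger_gap: 85.3
```

>>> send_rows(targets=[[0,0,-2,0,0,0],[0,0,-2,0,0,0],[0,0,0,0,0,0],[0,0,0,0,0,0]])

```text
time_s: 45.83
position: [480.9, 215.2, -16.0]
tcp_rot: [-0.049, 0.706, -0.048, -0.705]
contact_force: [0.1, -0.2, 0.5]
finger_gap: 85.5
```

>>> send_rows(targets=[[0,0,0,0,0,0],[0,0,0,0,0,0],[0,0,0,0,0,0],[0,0,0,0,0,0],[0,0,0,0,0,0],[0,0,0,0,0,0],[0,0,0,0,0,0],[0,0,0,0,0,0]], grip=-1)

```text
time_s: 46.5
position: [480.8, 215.1, -15.9]
tcp_rot: [-0.048, 0.706, -0.049, -0.705]
contact_force: [-2.0, -0.7, 6.9]
finger_gap: 35.5
```

>>> send_rows(targets=[[0,0,10,0,0,0],[0,0,25,0,0,0],[0,0,35,0,0,0],[0,0,30,0,0,0],[0,0,18,0,0,0],[5,-10,0,0,0,0],[12,-20,0,0,0,0],[14,-24,0,0,0,0],[14,-24,0,0,0,0],[14,-24,0,0,0,0],[14,-24,0,0,0,0],[14,-24,0,0,0,0],[14,-24,0,0,0,0],[13,-20,0,0,0,0],[6,-11,0,0,0,0],[0,0,0,0,0,0],[0,0,0,0,0,0],[0,0,0,0,0,0],[0,0,0,0,0,0]])

```text
time_s: 48.08
position: [600.0, 12.1, 101.6]
tcp_rot: [0.048, -0.705, 0.047, 0.706]
contact_force: [0.3, -0.1, -0.7]
finger_gap: 35.3
```

Run:
```python
from h import *
import time
j,e=grab('side','sd16.png');i,c=grab('scene','sc16.png')
go((601.2,9.9,60),CT-np.pi/2)
[print(s,q) for s,q in red(j)][:3]
o=np.hstack([cv2.resize(j[150:250,245:345],(400,400),interpolation=cv2.INTER_CUBIC),cv2.resize(i[170:270,195:295],(400,400),interpolation=cv2.INTER_CUBIC)])
cv2.imwrite('pics/v16.png',o)
```

```text
t 48.18 pos [600.3  11.6 101.7] F [ 0.1  0.5 -0.8] gap 35.5 tool y [-0.135 -0.991 -0.   ] z [-0.991  0.135  0.   ] j7 [ 0.16  0.21  0.93 -1.98]
shift [  0.9  -1.7 -41.7]
turn [-0.    -0.    -0.003]
[288 182  18  16 117] [294.3 191.1]
[232 210  27   7 134] [244.7 213.4]
[362 211  20  17 275] [371.6 219.2]
[369 337  50  32 792] [395.1 352.5]
```

>>> send_rows(targets=[[0.7,-1.8,0,0,0,0],[0,0,-5,0,0,0],[0,0,-5,0,0,0],[0,0,-4,0,0,0],[0,0,-4,0,0,0],[0,0,-4,0,0,0],[0,0,0,0,0,0],[0,0,0,0,0,0]])

```text
time_s: 48.85
position: [601.2, 8.4, 79.2]
tcp_rot: [0.048, -0.705, 0.048, 0.706]
contact_force: [-1.2, -0.2, -1.3]
finger_gap: 35.0
```

>>> send_rows(targets=[[0,1,-3,0,0,0],[0,0,-4,0,0,0],[0,0,-4,0,0,0],[0,0,-4,0,0,0],[0,0,-4,0,0,0],[0,0,-4,0,0,0],[0,0,-4,0,0,0],[0,0,0,0,0,0],[0,0,0,0,0,0]])

```text
time_s: 49.6
position: [601.2, 9.4, 52.3]
tcp_rot: [0.048, -0.705, 0.048, 0.706]
contact_force: [1.1, -0.3, -1.0]
finger_gap: 35.3
```

>>> send_rows(targets=[[0,0,-2,0,0,0],[0,0,-2,0,0,0],[0,0,-1.5,0,0,0],[0,0,-1,0,0,0],[0,0,0,0,0,0],[0,0,0,0,0,0]])

```text
time_s: 50.1
position: [601.5, 9.4, 46.2]
tcp_rot: [-0.048, 0.705, -0.048, -0.705]
contact_force: [-0.6, 0.1, -0.9]
finger_gap: 35.2
```

>>> send_rows(targets=[[0,0,-1,0,0,0],[0,0,-0.7,0,0,0],[0,0,0,0,0,0],[0,0,0,0,0,0]])

```text
time_s: 50.43
position: [601.6, 9.4, 46.0]
tcp_rot: [-0.048, 0.706, -0.049, -0.705]
contact_force: [-5.7, 0.2, 12.6]
finger_gap: 35.1
```

Seated, with 13 N at z 46, the same height as at the start. I'll release, retreat and check.

>>> send_rows(targets=[[0,0,0.5,0,0,0],[0,0,0,0,0,0],[0,0,0,0,0,0],[0,0,0,0,0,0],[0,0,0,0,0,0],[0,0,0,0,0,0],[0,0,10,0,0,0],[0,0,25,0,0,0],[0,0,35,0,0,0],[0,0,35,0,0,0],[0,0,35,0,0,0],[-20,0,35,0,0,0],[-30,0,30,0,0,0],[-30,0,0,0,0,0],[-20,0,0,0,0,0],[0,0,0,0,0,0],[0,0,0,0,0,0],[0,0,0,0,0,0]], grip=1)

```text
time_s: 51.93
position: [502.7, 9.3, 250.0]
tcp_rot: [-0.049, 0.706, -0.049, -0.705]
contact_force: [-0.6, 0.2, 0.0]
finger_gap: 85.5
```

Run:
```python
from h import *
j,e=grab('side','sd17.png');i,c=grab('scene','sc17.png');k,w=grab('wrist','w17.png')
go((600,0,0))
print('expect side collar (296.3,212.5), handle (244.8,213.4)');[print(s,q) for s,q in red(j)]
o=np.zeros((600,800,3),np.uint8)
o[:600,:400]=0;o[:400,:400]=cv2.resize(j[140:260,225:345],(400,400),interpolation=cv2.INTER_CUBIC)
o[:400,400:]=cv2.resize(i[180:310,140:270],(400,400),interpolation=cv2.INTER_CUBIC)
o[400:,:266]=cv2.resize(k,(266,200));o[400:,270:536]=cv2.resize(i,(266,200));o[400:,534:800]=cv2.resize(j,(266,200))
cv2.imwrite('pics/v17.png',o)
```

```text
t 52.08 pos [502.6   9.5 249.1] F [-0.4 -0.3  0.8] gap 85.1 tool y [-0.137 -0.991 -0.   ] z [-0.991  0.137  0.001] j7 [ 0.24  0.08  1.16 -1.9 ]
shift [  97.4   -9.5 -249.1]
expect side collar (296.3,212.5), handle (244.8,213.4)
[288 205  20  15 218] [296.9 212.7]
[232 211  27   6 133] [244.9 213.4]
[362 212  20  16 274] [371.6 219.3]
[369 337  50  32 793] [395.  352.5]
```

View pics/v17.png

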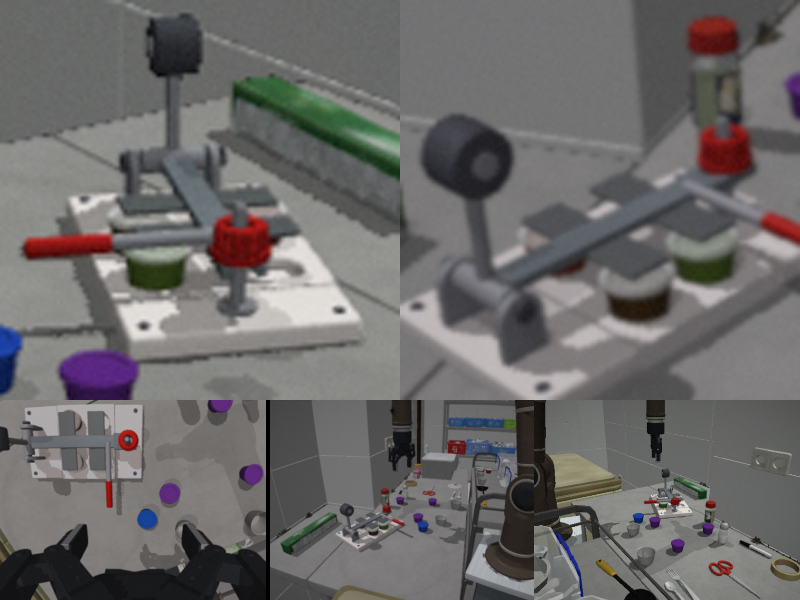

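The final pictures show the three pots upright in their nests, the arm shut over them, and the collar on the shaft with its flange on the fork. The look-alikes stand where they were and no other pot is left on the table. Handing in.

```bash
python3 -c "
from workcell import ctrl
print(ctrl.close_job())"
```

```text
the job is handed in; nothing more can be done
None
```

The carrier is packed and the job is handed in at about 52 s of the 210 s allowed. No verdict was reported.

**What I did:** I took the collar off and stood it on the table. I then lifted the arm past its balance point and let go, and it rested open at its stop. Three pots were on the table: red went into nest 4, brown into nest 3 and green into nest 1. I swung the arm shut and slid the collar back, flange down, onto the fork.

**Last checks:**
- **Collar and handle:** in the side camera they are back within about 0.6 px of where they started. The collar touched down at the same tool height as at the start (46 mm).
- **Pots:** all three stand upright in their nests under the arm's pads.
- **Gripper:** it is clear of everything, with no contact force.
- **Bystanders:** the jar cap is exactly where it was in the side camera. The shaker, the cups and the purple and blue pots look unmoved, though I did not measure them.

**What disagreed:**
- **Fingertips:** they sat about 39 mm behind where the stated TCP and tip offset put them. Cameras and touch agreed on this, so I commanded reported heights about 39 mm lower throughout.
- **Grip opening:** it read about 2 mm under the true widths.
- **Wrist camera:** its measurements ran about 2–3% short near the image edge.
- **Second red pot:** I saw none on the table. Two reddish cups about 1.2 m away were out of reach, so I took them for scenery and left them.

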